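Scoop two tin lids out from under the candle cooling rack

ROBOT

A 6-joint arm with a two-finger parallel gripper is mounted at the origin on the work surface. World frame = base frame: x ahead of the robot, y to its left, z up, the work surface at z = 0. Lengths are in m, angles in rad, forces in N, time in s.
With the tool pointing down it reaches from about 0.275 to 0.975 m from the base axis. Payload 8.4 kg.
Tool frame: the origin (TCP) lies at the very end of the fingers, on their centre line; the grasp point (between the pads) lies 19 mm behind it; z points along the fingers, y is the direction in which the jaws open and shut (so a half turn about z gives the same grasp; the last joint's range is limited). The gripper opens to 92 mm and grips with 3 to 60 N. Pads are 20 mm wide; open, the fingers measure 128 mm over their backs; the gripper's body (75 mm by 189 mm) begins 69 mm behind the grasp point.
Start: joints at [-1.233, 0.353, 1.633, -0, 1.155, -0.002], TCP at [0.208, -0.589, 0.215] pointing down, gripper open.
Joint ranges: [-2.63, 2.63], [-0.92, 2.1], [0.06, 2.66], [-1.3, 4.44], [0, 2.69], [-3.02, 3.02]. Speed limits (rad/s): [2.22, 2.22, 2.79, 3.14, 3.14, 3.14].

INTERFACE

Orientations are given as a unit quaternion [x, y, z, w].
In Python, from workcell import status, eyes, job gives the robot as it stands.
- The arm moves only by the tool arm_command, never from a script. Its argument "motion" is a list of rows, each a list of 3 entries, a list of its own where there are three numbers: the shift along the tool's x, y, z in m, then the turn, a rotation vector about the tool's x, y, z in rad, then the finger opening in m, from 0 to 0.0919. In form: [[[x, y, z], [ax, ay, az], jaw], ...]. A call has 1 to 20 rows; each row is the pose to reach, as a shift and turn from the pose measured when the call began, along the tool's axes at that moment; what a row does not reach only later rows make up. A row lasts 1/10 s, in which the tool goes at most 50 mm and 8.59 degrees, less where a joint would pass 70% of its speed; a pose out of reach is approached as far as the arm can. A call with a gripper value outside its range is refused whole. The fingers move at their own pace and stop on an object; "force" is the grip in N (left out, the last holds). Time passes only in rows, so rows that repeat a pose let the fingers close. It gives the time, the measured TCP pose, the force and the opening at its end, in the units of the state.
- status.state(): the state, without advancing time (a new reading comes with each control period).
- eyes.grab_frame(name): name is "scene" or "top" or "wrist"; returns a dict with "frame" (400x640x3 uint8, red, green, blue), "intrinsics" (3x3 intrinsics, pixels), "world_from_camera" (4x4, takes a point from camera to world coordinates); the wrist camera has in their place "hand_eye" (4x4, takes a point from camera to tool coordinates, whose origin is the TCP and whose axes are the flange's). Camera axes: x right, y down, z forward; pixel columns grow to the right and rows downward; lengths in m; the calibration is good to about 2 mm. A picture is of the moment at which its call begins: read the wrist's pose just before it. There is no depth.
- job.finish_job(): hands the job in, once; it reports no verdict.
The state is a dict: "clock": time; "joint_pos": joint angles; "joint_vel": joint speeds; "tau": joint torques, N m; "eef_pos": TCP position; "tool_rot": TCP orientation; "ft_force": force on the tool from outside, world axes, zero at the start; "ft_torque": the same for the moment, N m; "grip_width": opening from 0.0 (shut) to 1.0 (fully open).
Only numpy, scipy, OpenCV 4.12 (cv2) and the standard library are available. Lean on these libraries where they do the work, as an engineer would, in place of code of your own. Each camera call takes 0.05 s, during which the arm holds its last target.

TASK

Two tin lids have slid in under the candle cooling rack. Take the flat scoop from the wooden board, slide it along the table in under the rack's front lip until both lids lie on it, then draw it out and set it down flat on the board again with both lids lying flat in it. Leave the candle tins standing where they are.

Things in the scene. Friction and masses are not known exactly. Their poses are not given: they have to be found in the camera images.
- scoop: Loose flat steel scoop, about 0.22 kg, lying on the board at first. Origin: underside of its floor, at the floor's middle; x out of the open mouth, z up. Floor 110 (x) by 186 mm (y), 2 mm thick; side walls 14, rear wall 20 mm high, inner width 182 mm; no wall at the mouth (x = +55). A red handle leans up and back from the rear wall.
- scoop_grip (a point): Grip point on the axis of the scoop's red handle, at x = -88, y = 0, z = 51 mm in its frame; axes as the scoop's. The straight handle leans back 40 degrees from vertical (away from the mouth) and ends 25 mm beyond this point, at x = -104, z = 70. It is 16 mm thick in y (flat sides to pinch) by 24 mm. A tool leaning back along it grips it well.
- scoop_edge (a point): Middle of the scoop's front edge, on the underside: x = +55 mm in the scoop's frame. Axes as the scoop's.
- rack: Fixed steel rack with a green front lip. Origin: on the table below the middle of the lip's front face; x points in under the rack, away from the robot, y along the lip. 380 mm wide; the deck is nine flat bars with gaps. The space below is 85 mm high, 150 mm deep from lip to back rail, 360 mm wide between the legs, open at the front. Two candle tins stand on it.
- rack_lip (a point): Middle of the lower edge of the lip's front face, 85 mm above the table; axes as the rack's. The lip is 3 mm thick and stands from 85 to 140 mm above the table: an upright tool holding the scoop strikes it when the scoop is far in, so lean the tool back 20 to 50 degrees.
- rack_rail (a point): Foot of the middle of the back rail's front face, on the table at x = 150 mm in the rack's frame. The rail is 22 mm high, fixed; the scoop pushes the lids against it and then slides under them.
- lid_a: Dished tin lid, a loose golden disc with a white middle, 76 mm across and 14 mm thick, about 45 g, lying under the rack. Origin: centre of its flat underside, z up. The underside is flat to 56 mm across and from there its edge slopes up to full width at 7 mm height, so a thin edge pushed along the table gets under it.
- lid_b: The second lid, the same as lid_a, lying beside it 79 to 88 mm away, centre to centre, along the rack. The pair fits side by side in the scoop.
- board: Fixed wooden board, 220 mm (x) by 240 mm (y), 12 mm thick, on the table. Origin: on the table (the board's underside); the board's centre is at x = +20 mm in its own frame. x points away from the robot, z up.
- candle_a: A filled candle tin, a 74 mm wide, 75 mm tall metal cylinder with yellow wax and an upright brown cardboard cross (20 mm high) as its wick; a bystander, to be left standing. Origin: centre of its underside. It stands on the rack's deck near one end.
- candle_b: A filled candle tin, a 74 mm wide, 75 mm tall metal cylinder with yellow wax and an upright brown cardboard cross (20 mm high) as its wick; a bystander, to be left standing. Origin: centre of its underside. It stands on the rack's deck near the other end.
- candle_c: A filled candle tin, a 74 mm wide, 75 mm tall metal cylinder with yellow wax and an upright brown cardboard cross (20 mm high) as its wick; a bystander, to be left standing. Origin: centre of its underside. It stands on the table, far back, between rack and board.
- candle_d: A filled candle tin, a 74 mm wide, 75 mm tall metal cylinder with yellow wax and an upright brown cardboard cross (20 mm high) as its wick; a bystander, to be left standing. Origin: centre of its underside. It stands on the table behind the board.
Not all that is in view belongs to the job. Leave any green or turquoise look-alike of the lid_b alone.

How it is judged:
By the outcome, as a careful person would: the job done as asked, in the order asked, and still so for the second after the job is handed in, with the robot touching nothing.
It also fails if it takes over 67 s, if anything falls off the work surface, if the arm or the gripper's body presses on something with over 40 N, if the wrist force passes 120 N, or if a joint passes its speed limit or range.

## Working session

There is one attempt and no reset: what is moved stays moved. The work goes in short steps, Python scripts to look and compute and a tool call to move; the robot and the scene stay as the last step left them, time stands still between calls to the robot, and variables do not carry over. Pictures are saved under pics/ and viewed, and the job is handed in when it is done.

Besides the shell and the picture viewer there is one more tool, called after "Call:" as name(argument=value, ...) on one line, values as JSON. arm_command: Moves the arm, as the interface text tells. Its arguments: {"type":"object","properties":{"motion":{"type":"array"},"force":{"type":"number"}},"required":["motion"]}

```bash
mkdir -p pics; ls; python3 - <<'E'
from workcell import status, eyes, job
import cv2,json
print(status.state())
for n in ("scene","top","wrist"):
    g=eyes.grab_frame(n)
    cv2.imwrite(f"pics/{n}0.png",g["frame"][:,:,::-1])
    print(n,g["intrinsics"].tolist(),(g.get("world_from_camera") if "world_from_camera" in g else g["hand_eye"]).tolist())
E
```

```text
pics
{'clock': 0.0, 'joint_pos': array([-1.23341110e+00,  3.53644101e-01,  1.63412091e+00, -5.14369980e-06,
        1.15520795e+00, -2.39582082e-03]), 'joint_vel': array([ 0.00029305,  0.00019577,  0.00034176, -0.00016947,  0.00093788,
        0.00069367]), 'tau': array([ 3.82636526e-04, -5.93831420e+01, -3.34215975e+01,  6.93792757e-02,
        2.32248777e-02, -1.69256286e-04]), 'eef_pos': array([ 0.20813782, -0.588801  ,  0.21387189]), 'tool_rot': array([ 9.85602872e-01,  1.69075434e-01, -1.17375907e-04, -6.80098885e-04]), 'ft_force': array([-0.1308888 ,  0.38464672, -0.34193082]), 'ft_torque': array([0.03191621, 0.04705603, 0.02575805]), 'grip_width': 1.00022895295733}
scene [[452.0185448718057, 0.0, 317.4780385641614], [0.0, 452.0185448718057, 192.57392371002717], [0.0, 0.0, 1.0]] [[0.021761509766615162, 0.8060102640604115, -0.5915013870837016, 1.386068244954148], [0.9997244333326719, -0.01233397795418646, 0.019973241737219743, -0.032230569747075555], [0.008803072778597841, -0.5917730369128786, -0.8060565604798235, 1.2068762633392631], [0.0, 0.0, 0.0, 1.0]]
top [[455.30296684574785, 0.0, 313.5518080519809], [0.0, 455.30296684574785, 197.06131251305652], [0.0, 0.0, 1.0]] [[-0.02212079870839184, -0.9976727268070676, 0.06449651502099343, 0.469134133072491], [-0.9996942902727088, 0.02278609705152662, 0.009597904839266294, -0.00950191853694601], [-0.011045191743379151, -0.06426448448800341, -0.9978717752160561, 1.5896190292123444], [0.0, 0.0, 0.0, 1.0]]
wrist [[352.7280582320162, 0.0, 318.82588991991724], [0.0, 352.7280582320162, 202.6178403069076], [0.0, 0.0, 1.0]] [[-0.00047250273095766595, -0.9696665269243077, -0.24443118316556392, 0.06842557976213967], [0.9999998514869921, -0.0005245579109520829, 0.00014786815017074541, 0.0003494744627309254], [-0.00027160110643157276, -0.24443107699624922, 0.9696666307712619, -0.1687719572657507], [0.0, 0.0, 0.0, 1.0]]
```

View pics/scene0.png

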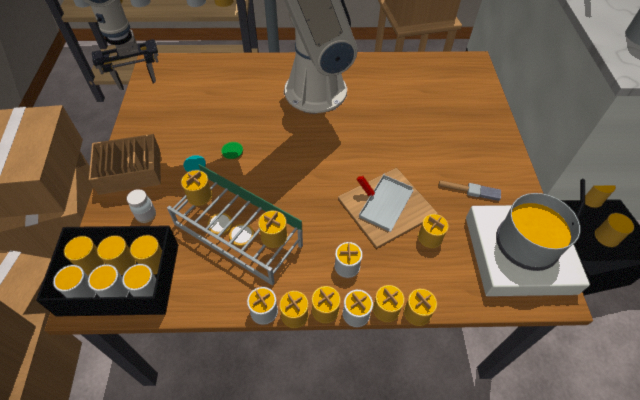

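View pics/top0.png

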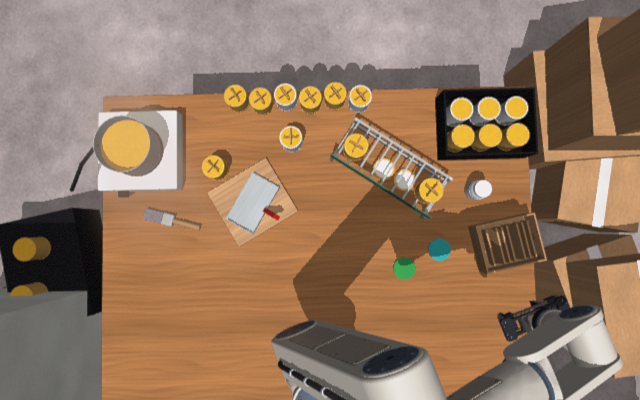

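View pics/wrist0.png

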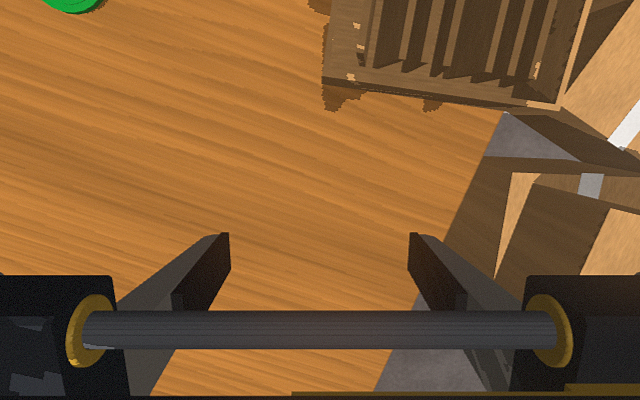

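```bash
python3 - <<'E'
import cv2
t=cv2.imread("pics/top0.png");s=cv2.imread("pics/scene0.png")
cv2.imwrite("pics/t_board.png",cv2.resize(t[145:255,195:315],None,fx=5,fy=5,interpolation=cv2.INTER_CUBIC))
cv2.imwrite("pics/t_rack.png",cv2.resize(t[105:225,320:470],None,fx=5,fy=5,interpolation=cv2.INTER_CUBIC))
cv2.imwrite("pics/s_board.png",cv2.resize(s[160:260,320:460],None,fx=5,fy=5,interpolation=cv2.INTER_CUBIC))
cv2.imwrite("pics/s_rack.png",cv2.resize(s[135:285,155:315],None,fx=4,fy=4,interpolation=cv2.INTER_CUBIC))
E
```

```text
(no output)
```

View pics/t_board.png

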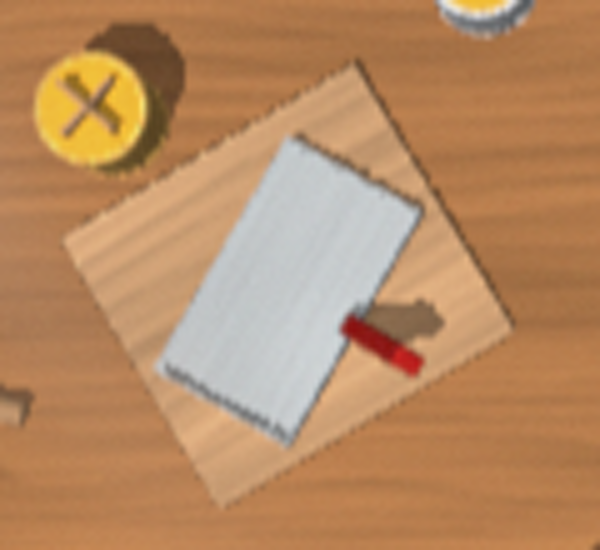

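View pics/t_rack.png

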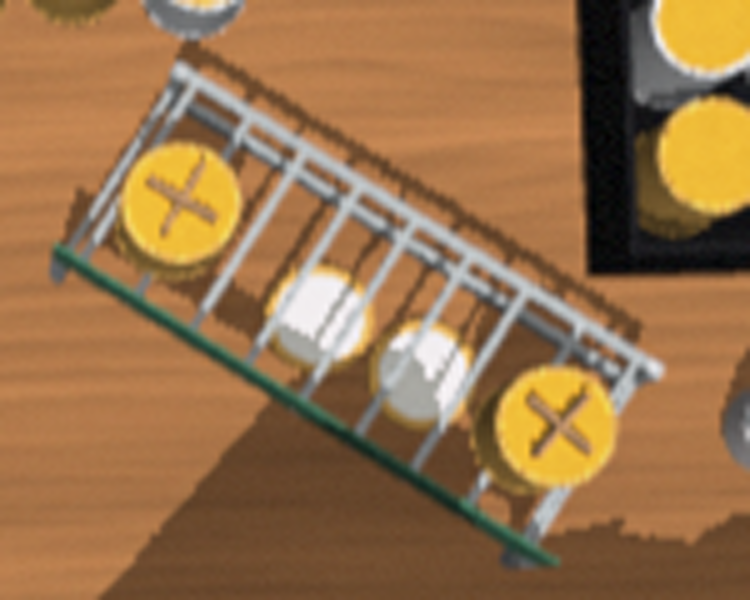

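View pics/s_board.png

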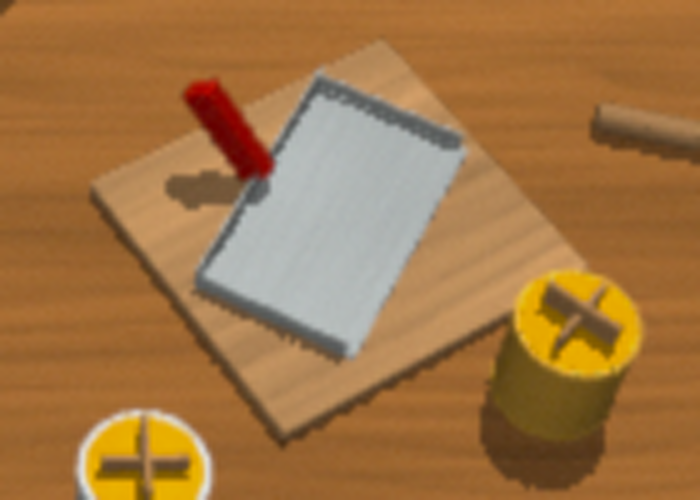

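View pics/s_rack.png

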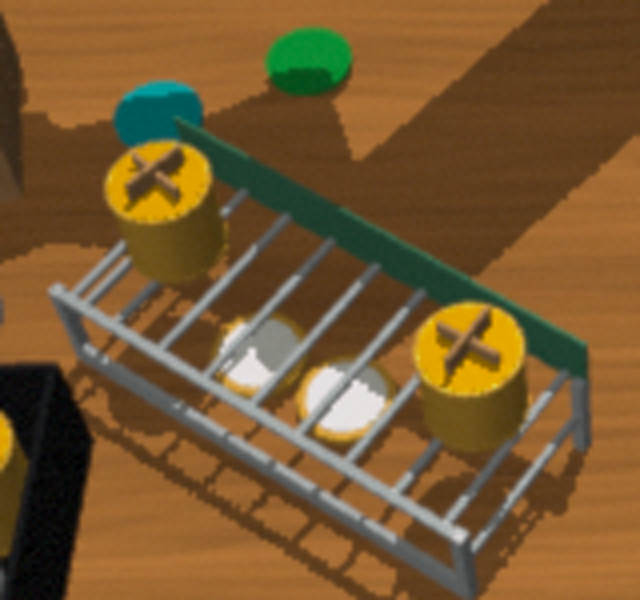

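```bash
cat > h.py <<'E'
import numpy as np, cv2
from scipy.optimize import least_squares
from scipy.spatial.transform import Rotation as R
K={'s':np.array([[452.0185448718057,0,317.4780385641614],[0,452.0185448718057,192.57392371002717],[0,0,1]]),
'top':np.array([[455.30296684574785,0,313.5518080519809],[0,455.30296684574785,197.06131251305652],[0,0,1]])}
K['t']=K['top']
T={'s':np.array([[0.021761509766615162,0.8060102640604115,-0.5915013870837016,1.386068244954148],[0.9997244333326719,-0.01233397795418646,0.019973241737219743,-0.032230569747075555],[0.008803072778597841,-0.5917730369128786,-0.8060565604798235,1.2068762633392631],[0,0,0,1]]),
't':np.array([[-0.02212079870839184,-0.9976727268070676,0.06449651502099343,0.469134133072491],[-0.9996942902727088,0.02278609705152662,0.009597904839266294,-0.00950191853694601],[-0.011045191743379151,-0.06426448448800341,-0.9978717752160561,1.5896190292123444],[0,0,0,1]])}
KW=np.array([[352.7280582320162,0,318.82588991991724],[0,352.7280582320162,202.6178403069076],[0,0,1]])
HE=np.array([[-0.00047250273095766595,-0.9696665269243077,-0.24443118316556392,0.06842557976213967],[0.9999998514869921,-0.0005245579109520829,0.00014786815017074541,0.0003494744627309254],[-0.00027160110643157276,-0.24443107699624922,0.9696666307712619,-0.1687719572657507],[0,0,0,1]])
def proj(c,P,Tw=None):
    k=K[c] if Tw is None else KW; t=T[c] if Tw is None else Tw
    p=(np.atleast_2d(P)-t[:3,3])@t[:3,:3]; p=p@k.T
    return p[:,:2]/p[:,2:]
def ray(c,uv,z,Tw=None):
    k=K[c] if Tw is None else KW; t=T[c] if Tw is None else Tw
    d=t[:3,:3]@np.linalg.solve(k,[uv[0],uv[1],1]); return t[:3,3]+d*(z-t[2,3])/d[2]
def crop(uv,x0,y0,f): return (np.array(uv,float)+.5)/f-.5+np.array([x0,y0])
def body(p,L): # p=x,y,yaw ; L local
    c,s=np.cos(p[2]),np.sin(p[2]); L=np.atleast_2d(L)
    return np.c_[p[0]+c*L[:,0]-s*L[:,1],p[1]+s*L[:,0]+c*L[:,1],L[:,2]]
def fit(obs,p0):
    def f(p): return np.concatenate([(proj(c,body(p,L))[0]-uv) for c,L,uv in obs])
    r=least_squares(f,p0,loss='soft_l1'); return r.x,r.fun.reshape(-1,2)
E
cat > m1.py <<'E'
from h import *
tb=lambda u,v:crop((u,v),195,145,5); sb=lambda u,v:crop((u,v),320,160,5)
tr=lambda u,v:crop((u,v),320,105,5); sr=lambda u,v:crop((u,v),155,135,4)
np.set_printoptions(precision=4,suppress=True)
B=.012
o=[('t',(.13,-.12,B),tb(357,62+0)),]
# board local corners: x -0.09..0.13, y +-0.12
o=[('t',(.13,-.12,B),tb(357,62)),('t',(-.09,-.12,B),tb(513,325)),('t',(-.09,.12,B),tb(223,506)),('t',(.13,.12,B),tb(64,240)),
('s',(.13,-.12,B),sb(285,435)),('s',(-.09,-.12,B),sb(95,187)),('s',(-.09,.12,B),sb(382,40)),('s',(.13,.12,B),sb(585,265))]
p,r=fit(o,[.5,.15,.52]);print('board',p,np.degrees(p[2]));print(r.tolist())
W=B+.014;H=B+.020
o=[('t',(.055,-.093,W),tb(292,137)),('t',(.055,.093,W),tb(160,368)),('t',(-.055,-.093,H),tb(423,209)),('t',(-.055,.093,H),tb(290,445)),
('s',(.055,-.093,B),sb(350,357)),('s',(.055,.093,W),sb(465,150)),('s',(-.055,-.093,H),sb(198,275)),('s',(-.055,.093,H),sb(320,72)),
('t',(-.104,0,B+.070),tb(412,365)),('s',(-.104,0,B+.070),sb(203,92))]
p,r=fit(o,[.5,.15,1.05]);print('scoop',p,np.degrees(p[2]));print(r.tolist())
print('grip',body(p,(-.088,0,.051+B)))
o=[('t',(0,.19,.14),tr(55,246)),('t',(0,-.19,.14),tr(558,560)),('s',(0,.19,.14),sr(586,346)),('s',(0,-.19,.14),sr(178,118))]
p,r=fit(o,[.5,-.2,-.56]);print('rack',p,np.degrees(p[2]));print(r.tolist())
q=p
for n,c,uv in (('La','t',tr(320,317)),('Lb','t',tr(422,374)),('Lb','s',sr(261,355)),('La','s',sr(348,400))):
    X=ray(c,uv,.012); d=X[:2]-q[:2]; c_,s_=np.cos(q[2]),np.sin(q[2]); print(n,c,X,'in rack',c_*d[0]+s_*d[1],-s_*d[0]+c_*d[1])
E
python3 m1.py
```

```text
board [0.544  0.2089 0.5276] 30.230905071746626
[[-0.5566253479692023, -0.4314395136861435], [0.9871016103277839, 0.5933400931700703], [-0.3039894903785978, 0.7077894715353636], [-0.869511420800535, -0.218204917156271], [-0.15967306239105028, 0.738096638597284], [-1.8146986479202383, -0.34493043095366716], [-0.4272492216366004, -0.31349251675743517], [1.0473434597319624, 0.45568632021397093]]
scoop [0.5569 0.2168 1.0333] 59.203751468279165
[[-0.998953526998946, -0.8750484235727356], [-1.6245011352663141, -0.24602593964951325], [0.21907920457971386, 0.1627820010752714], [-0.22383435434605303, 0.20199580983657484], [-0.04408720532103416, 1.3740552879646373], [0.8665306172834448, -1.7422869397297234], [-1.047014573628644, -0.6313762724028322], [-0.5255889989832667, -0.39610404255580534], [0.004655891417087332, -0.7420779366333079], [-1.5079193124986432, -0.4312351531931711]]
grip [[0.5118 0.1412 0.063 ]]
rack [ 0.5959 -0.2101 -0.5923] -33.93378522517756
[[-0.28181824875883876, -0.39351202487580395], [0.14107746872315374, 0.7472631815683144], [0.44112136442015526, 0.12175440466904774], [-0.6845546396108375, 0.05569749293860582]]
La t [ 0.6669 -0.2403  0.012 ] in rack 0.07578013571193043 0.014535955482789034
Lb t [ 0.6254 -0.3098  0.012 ] in rack 0.08012484066654021 -0.06624373872824402
Lb s [ 0.6236 -0.3093  0.012 ] in rack 0.0784243862470779 -0.06685614271431603
La s [ 0.6655 -0.2385  0.012 ] in rack 0.0736473427121983 0.01527019148447429
```

```bash
cat >> h.py <<'E'
def toolR(yaw,lean):
    f=np.array([np.cos(yaw),np.sin(yaw),0]);u=np.array([0,0,1.])
    z=np.sin(lean)*f-np.cos(lean)*u; x=np.cos(lean)*f+np.sin(lean)*u
    return np.c_[x,np.cross(z,x),z]
def rel(tcp,Rt):
    from workcell import status
    s=status.state(); R0=R.from_quat(s['tool_rot']).as_matrix()
    d=R0.T@(np.array(tcp)-s['eef_pos']); a=R.from_matrix(R0.T@Rt).as_rotvec()
    print('t',round(s['clock'],2),'shift',np.round(d,4).tolist(),'turn',np.round(a,4).tolist())
def now():
    from workcell import status
    s=status.state(); M=R.from_quat(s['tool_rot']).as_matrix()
    z=M[:,2]; print('t',round(s['clock'],2),'pos',s['eef_pos'].round(4),'lean',np.degrees(np.arccos(-z[2])).round(2),'yaw z',np.degrees(np.arctan2(z[1],z[0])).round(2),'yaw x',np.degrees(np.arctan2(M[1,0],M[0,0])).round(2),'roll(y.z)',np.degrees(M[2,1]).round(2),'q',s['joint_pos'].round(2),'F',s['ft_force'].round(1),'M',s['ft_torque'].round(2),'g',round(s['grip_width']*91.9,1))
    return s,M
def wristT():
    s,M=now(); t=np.eye(4);t[:3,:3]=M;t[:3,3]=s['eef_pos']; return t@HE
E
python3 - <<'E'
from h import *
rel([.30,-.25,.32],toolR(np.radians(30),np.radians(15)))
rel([.4825,.092,.120],toolR(np.radians(59.2),np.radians(45)))
E
```

```text
t 0.15 shift [0.1995, -0.2891, -0.1056] turn [0.023, 0.2609, -0.1829]
t 0.15 shift [0.4856, -0.5505, 0.0946] turn [0.2711, 0.7527, -0.6572]
```

Call:
arm_command(motion=[[[0.2, -0.29, -0.106], [0.023, 0.26, -0.18], 0.0919], [[0.2, -0.29, -0.106], [0.023, 0.26, -0.18], 0.0919], [[0.2, -0.29, -0.106], [0.023, 0.26, -0.18], 0.0919], [[0.2, -0.29, -0.106], [0.023, 0.26, -0.18], 0.0919], [[0.2, -0.29, -0.106], [0.023, 0.26, -0.18], 0.0919], [[0.2, -0.29, -0.106], [0.023, 0.26, -0.18], 0.0919], [[0.2, -0.29, -0.106], [0.023, 0.26, -0.18], 0.0919], [[0.486, -0.55, 0.095], [0.271, 0.753, -0.657], 0.0919], [[0.486, -0.55, 0.095], [0.271, 0.753, -0.657], 0.0919], [[0.486, -0.55, 0.095], [0.271, 0.753, -0.657], 0.0919], [[0.486, -0.55, 0.095], [0.271, 0.753, -0.657], 0.0919], [[0.486, -0.55, 0.095], [0.271, 0.753, -0.657], 0.0919], [[0.486, -0.55, 0.095], [0.271, 0.753, -0.657], 0.0919], [[0.486, -0.55, 0.095], [0.271, 0.753, -0.657], 0.0919], [[0.486, -0.55, 0.095], [0.271, 0.753, -0.657], 0.0919], [[0.486, -0.55, 0.095], [0.271, 0.753, -0.657], 0.0919], [[0.486, -0.55, 0.095], [0.271, 0.753, -0.657], 0.0919], [[0.486, -0.55, 0.095], [0.271, 0.753, -0.657], 0.0919], [[0.486, -0.55, 0.095], [0.271, 0.753, -0.657], 0.0919], [[0.486, -0.55, 0.095], [0.271, 0.753, -0.657], 0.0919]])

```text
clock: 2.15
eef_pos: [0.4835, 0.0902, 0.1202]
tool_rot: [0.804, 0.456, 0.334, -0.188]
ft_force: [-0.1, -0.0, -0.2]
grip_width: 1.002
```

```bash
python3 - <<'E'
from h import *
from workcell import eyes
now()
g=eyes.grab_frame("wrist"); cv2.imwrite("pics/w1.png",g["frame"][:,:,::-1])
g=eyes.grab_frame("top"); cv2.imwrite("pics/t1.png",g["frame"][:,:,::-1])
E
```

```text
t 2.15 pos [0.4835 0.0902 0.1202] lean 45.03 yaw z 58.97 yaw x 59.15 roll(y.z) 0.09 q [-0.35  0.32  2.3   1.25  0.82 -0.85] F [-0.1 -0.  -0.2] M [-0.3   0.14 -0.04] g 92.1
```

View pics/w1.png

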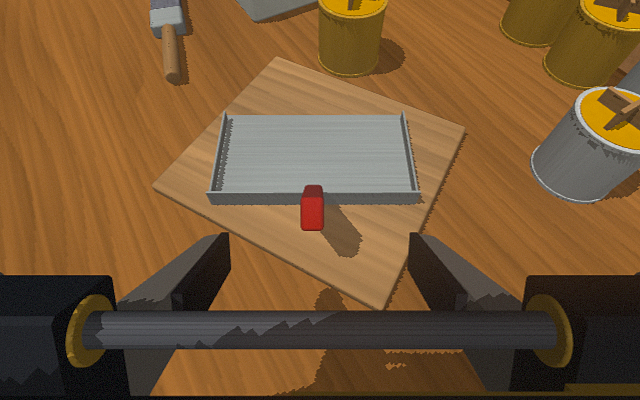

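```bash
python3 - <<'E'
from h import *
t=cv2.imread("pics/w1.png")
cv2.imwrite("pics/w1c.png",cv2.resize(t[100:250,195:435],None,fx=3.3,fy=3.3,interpolation=cv2.INTER_CUBIC))
E
```

```text
(no output)
```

View pics/w1c.png

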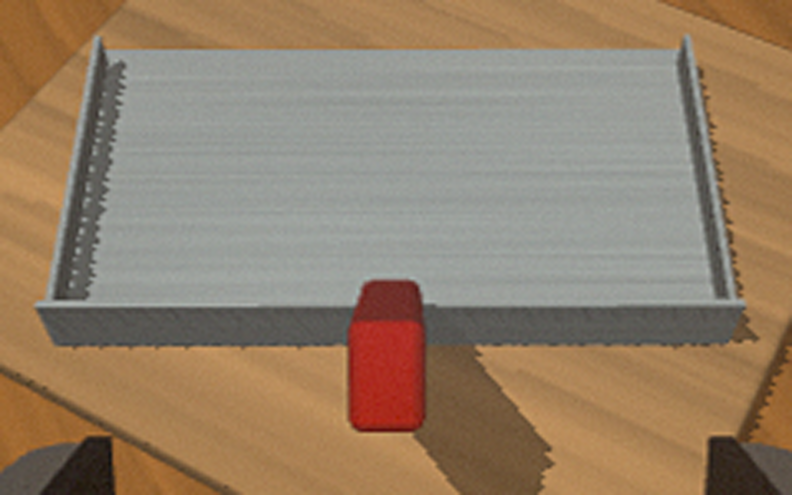

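```bash
cat > m2.py <<'E'
from h import *
np.set_printoptions(precision=4,suppress=True)
Tw=wristT(); w=lambda u,v:crop((u,v),195,100,3.3)
B=.012
o=[((-.055,.093,B+.02),w(37,304)),((-.055,-.093,B+.02),w(744,304)),((-.055,.093,B),w(52,346)),((-.055,-.093,B),w(733,346)),
((.055,.093,B+.014),w(99,37)),((.055,-.093,B+.014),w(687,36)),((.055,.091,B+.002),w(103,50)),((.055,-.091,B+.002),w(683,50)),((-.104,0,B+.07),w(387,376))]
f=lambda p:np.concatenate([proj('w',body(p,L),Tw)[0]-uv for L,uv in o])
r=least_squares(f,[.5569,.2168,1.033],loss='soft_l1');p=r.x
print(p,np.degrees(p[2]));print(r.fun.reshape(-1,2).tolist())
g=body(p,(-.088,0,.051+B))[0];print('grip',g)
Rt=toolR(p[2],np.radians(45)); rel(g+.019*Rt[:,2],Rt)
E
python3 m2.py
```

```text
t 2.25 pos [0.4835 0.0902 0.1202] lean 45.03 yaw z 58.96 yaw x 59.13 roll(y.z) 0.09 q [-0.35  0.32  2.3   1.25  0.82 -0.85] F [ 0.4 -0.7  0.6] M [-0.28  0.18  0.06] g 92.0
[0.5554 0.2186 1.0319] 59.12267996493746
[[-0.868498731493105, 0.9088541466472861], [1.185039924222167, 0.7207943802661987], [0.6559663953219967, 0.017877845479375765], [-0.9963658706707861, -0.17498783410044894], [-0.6416434140917318, -4.826181058321097], [0.9594102209417201, -4.583867944613019], [2.6165396203840885, -0.3216693533147037], [-2.0529649578801354, -0.38831936460445604], [-0.08851613575143347, 0.6725133157421794]]
grip [0.5103 0.143  0.063 ]
t 2.25 shift [0.0012, -0.0044, 0.1012] turn [0.0021, -0.0005, 0.0001]
```

Call:
arm_command(motion=[[[0.001, -0.0045, 0.04], [0.002, 0, 0], 0.0919], [[0.001, -0.0045, 0.07], [0.002, 0, 0], 0.0919], [[0.001, -0.0045, 0.09], [0.002, 0, 0], 0.0919], [[0.001, -0.0045, 0.101], [0.002, 0, 0], 0.0919], [[0.001, -0.0045, 0.101], [0.002, 0, 0], 0.0919], [[0.001, -0.0045, 0.101], [0.002, 0, 0], 0.0919], [[0.001, -0.0045, 0.101], [0.002, 0, 0], 0.0919]])

```text
clock: 2.95
eef_pos: [0.5171, 0.1536, 0.0502]
tool_rot: [0.804, 0.455, 0.334, -0.188]
ft_force: [0.2, 0.4, 0.3]
grip_width: 0.998
```

```bash
python3 - <<'E'
from h import *
from workcell import eyes
now()
g=eyes.grab_frame("wrist"); cv2.imwrite("pics/w2.png",g["frame"][:,:,::-1])
E
```

```text
t 2.95 pos [0.5171 0.1536 0.0502] lean 45.05 yaw z 59.01 yaw x 59.11 roll(y.z) 0.05 q [-0.17  0.51  2.28  1.57  0.72 -1.07] F [0.2 0.4 0.3] M [-0.33  0.16 -0.01] g 91.7
```

View pics/w2.png

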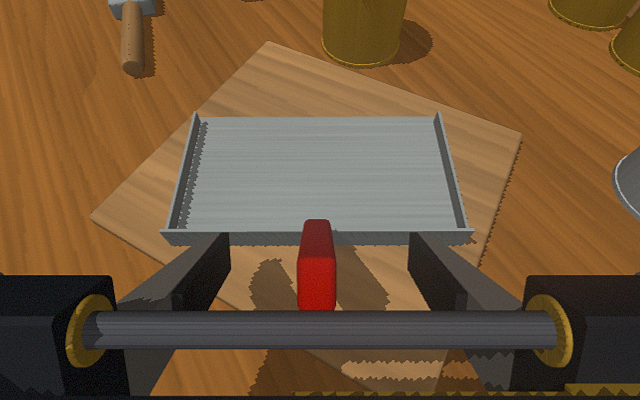

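Call:
arm_command(motion=[[[0, 0, 0], [0, 0, 0], 0.03], [[0, 0, 0], [0, 0, 0], 0.02], [[0, 0, 0], [0, 0, 0], 0.005], [[0, 0, 0], [0, 0, 0], 0.005], [[0, 0, 0], [0, 0, 0], 0.005], [[0, 0, 0], [0, 0, 0], 0.005], [[0, 0, 0], [0, 0, 0], 0.005], [[0, 0, 0], [0, 0, 0], 0.005], [[0, 0, 0], [0, 0, 0], 0.005], [[0, 0, 0], [0, 0, 0], 0.005]], force=55)

```text
clock: 4.0
eef_pos: [0.517, 0.1537, 0.0502]
tool_rot: [0.804, 0.456, 0.334, -0.189]
ft_force: [-0.4, 0.1, 1.2]
grip_width: 0.174
```

```bash
python3 - <<'E'
from h import *
now()
E
```

```text
t 4.0 pos [0.517  0.1537 0.0502] lean 45.05 yaw z 59.03 yaw x 59.12 roll(y.z) 0.05 q [-0.17  0.51  2.28  1.57  0.72 -1.07] F [-0.4  0.1  1.2] M [-0.21  0.27  0.1 ] g 16.0
```

Call:
arm_command(motion=[[[0.004, 0, -0.004], [0, 0, 0], 0.005], [[0.012, 0, -0.012], [0, 0, 0], 0.005], [[0.024, 0, -0.024], [0, 0, 0], 0.005], [[0.04, 0, -0.04], [0, 0, 0], 0.005], [[0.055, 0, -0.055], [0, 0, 0], 0.005], [[0.068, 0, -0.068], [0, 0, 0], 0.005], [[0.075, 0, -0.075], [0, 0, 0], 0.005], [[0.078, 0, -0.078], [0, 0, 0], 0.005], [[0.078, 0, -0.078], [0, 0, 0], 0.005]])

```text
clock: 4.9
eef_pos: [0.5169, 0.1536, 0.161]
tool_rot: [0.803, 0.456, 0.334, -0.188]
ft_force: [-0.1, -0.9, -1.8]
grip_width: 0.17
```

```bash
python3 - <<'E'
from h import *
from workcell import eyes
s,M=now()
print(s['joint_pos'].tolist(),s['eef_pos'].tolist(),s['tool_rot'].tolist())
g=eyes.grab_frame("wrist"); cv2.imwrite("pics/w3.png",g["frame"][:,:,::-1])
E
```

```text
t 4.9 pos [0.5169 0.1536 0.161 ] lean 45.06 yaw z 58.97 yaw x 59.19 roll(y.z) 0.11 q [-0.17  0.25  2.25  1.25  0.77 -0.63] F [-0.1 -0.9 -1.8] M [-0.65  0.31 -0.02] g 15.6
[-0.16927895912418556, 0.2489392333975193, 2.2459220682346515, 1.2484693695487796, 0.768570959518916, -0.6336541388762348] [0.5169301313429863, 0.15356195727335525, 0.16097417597383568] [0.8034333734106779, 0.4557417231156154, 0.3337755745491574, -0.18811741582301145]
```

View pics/w3.png

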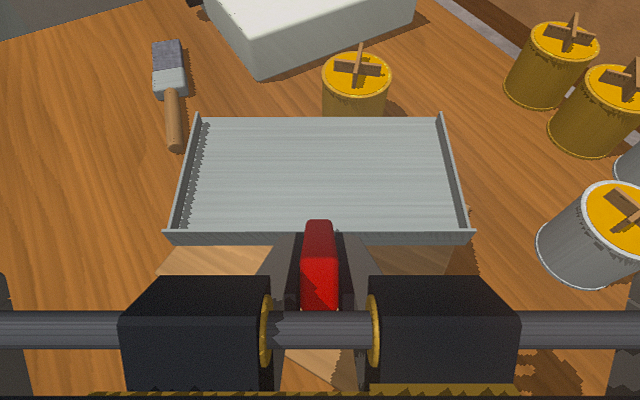

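```bash
cat > kin.py <<'E'
from h import *
Rz=lambda a:R.from_rotvec([0,0,a]).as_matrix()
Ry=lambda a:R.from_rotvec([0,a,0]).as_matrix()
def fk(q,P,s4=1,s6=1,off=0):
    d1,a1,a2,a3,d4,d6=P
    M=Rz(q[0]);p=np.array([0,0,d1])+M@[a1,0,0]
    M=M@Ry(q[1]);p=p+M@[0,0,a2]
    M=M@Ry(q[2]);p=p+M@[a3,0,d4]
    M=M@Rz(s4*q[3]);M=M@Ry(q[4]);p=p+M@[0,0,d6];M=M@Rz(s6*q[5]+off)
    return p,M
D=[([-1.23341110e+00,3.53644101e-01,1.63412091e+00,0,1.15520795,-2.39582e-03],[0.20813782,-0.588801,0.21387189],[.985602872,.169075434,-1.17e-4,-6.8e-4]),
([-0.16927895912418556,0.2489392333975193,2.2459220682346515,1.2484693695487796,0.768570959518916,-0.6336541388762348],[0.5169301313429863,0.15356195727335525,0.16097417597383568],[0.8034333734106779,0.4557417231156154,0.3337755745491574,-0.18811741582301145])]
E
cat > k1.py <<'E'
from kin import *
D2=D+[([-.17,.51,2.28,1.57,.72,-1.07],[.517,.1537,.0502],None),([-.35,.32,2.3,1.25,.82,-.85],[.4835,.0902,.1202],None)]
for s4 in(1,-1):
  for s6 in (1,-1):
    for off in np.arange(4)*np.pi/2:
      e=sum((R.from_matrix(fk(q,[0]*6,s4,s6,off)[1]).inv()*R.from_quat(r)).magnitude() for q,p,r in D)
      if e<.3:
        f=lambda P:np.concatenate([(fk(q,P,s4,s6,off)[0]-p)*(1 if r is not None else .1) for q,p,r in D2]+[(np.array(P)-[.36,0,.45,0,.4,.25])*1e-4])
        r=least_squares(f,[.36,0,.45,0,.4,.25]);print(s4,s6,off,e,r.x.round(4),r.fun.round(4)[:12])
E
python3 k1.py
```

```text
1 1 1.5707963267948966 4.516705202375497e-06 [ 0.2999 -0.0008  0.5657  0.059   0.4964  0.3617] [-0.0014 -0.0005  0.     -0.      0.     -0.      0.0001 -0.0001  0.0002
  0.0001  0.      0.0001]
```

```bash
cat >> kin.py <<'E'
P=[0.2999,-0.0008,0.5657,0.059,0.4964,0.3617]
LO=np.array([-2.63,-.92,.06,-1.3,0,-3.02]);HI=np.array([2.63,2.1,2.66,4.44,2.69,3.02])
def ik(p,M,q0):
    def f(q):
        a,B=fk(q,P,1,1,np.pi/2); return np.r_[(a-p)*5,R.from_matrix(M.T@B).as_rotvec()]
    r=least_squares(f,np.clip(q0,LO+1e-3,HI-1e-3),bounds=(LO,HI)); return r.x,np.abs(r.fun).max()
RX=np.array([.5959,-.2101]);RY=-.5923
def rackpt(x,y,z):
    c,s=np.cos(RY),np.sin(RY); return np.array([RX[0]+c*x-s*y,RX[1]+s*x+c*y,z])
E
cat > k2.py <<'E'
from kin import *
q=np.array(D[1][0]);np.set_printoptions(precision=2,suppress=True)
TX,TZ=-.0753,.0382
def go(p,yaw,tag):
    global q
    q,e=ik(np.array(p),toolR(yaw,np.radians(45.05)),q);print(tag,np.round(p,3),np.degrees(yaw).round(0),q,'err %.3f'%e)
y0=np.radians(59.1)
A=np.array([.517,.1536,.161])
for xs in (-.02,-.01):
  q=np.array(D[1][0])
  B=rackpt(xs-.055+TX,-.026,.16)
  for k in np.linspace(0,1,9): go(A+(B-A)*k,y0+(RY-y0)*k,'t')
  go(rackpt(xs-.055+TX,-.026,TZ),RY,'low')
  for x in (.05,.1,.148): go(rackpt(x-.055+TX,-.026,TZ),RY,'in')
E
python3 k2.py
```

```text
t [0.52 0.15 0.16] 59.0 [-0.17  0.25  2.24  1.25  0.77 -0.63] err 0.000
t [0.51 0.12 0.16] 47.0 [-0.21  0.19  2.34  1.38  0.67 -0.64] err 0.000
t [0.5  0.08 0.16] 36.0 [-0.24  0.13  2.41  1.54  0.57 -0.66] err 0.000
t [0.49 0.04 0.16] 24.0 [-0.24  0.08  2.48  1.75  0.46 -0.7 ] err 0.000
t [0.49 0.   0.16] 13.0 [-0.22  0.04  2.53  2.05  0.35 -0.82] err 0.000
t [ 0.48 -0.04  0.16] 1.0 [-0.17  0.02  2.55  2.56  0.25 -1.14] err 0.000
t [ 0.47 -0.07  0.16] -11.0 [-0.11  0.01  2.56  3.38  0.22 -1.75] err 0.000
t [ 0.46 -0.11  0.16] -22.0 [-0.06  0.02  2.55  4.04  0.3  -2.21] err 0.000
t [ 0.46 -0.15  0.16] -34.0 [-0.02  0.05  2.52  4.41  0.41 -2.39] err 0.000
low [ 0.46 -0.15  0.04] -34.0 [-0.02  0.51  2.58  3.74  0.74 -1.61] err 0.000
in [ 0.52 -0.19  0.04] -34.0 [-0.14  0.51  2.45  3.69  0.63 -1.7 ] err 0.000
in [ 0.56 -0.21  0.04] -34.0 [-0.21  0.53  2.36  3.67  0.56 -1.75] err 0.000
in [ 0.6  -0.24  0.04] -34.0 [-0.25  0.55  2.27  3.67  0.49 -1.8 ] err 0.000
t [0.52 0.15 0.16] 59.0 [-0.17  0.25  2.24  1.25  0.77 -0.63] err 0.000
t [0.51 0.12 0.16] 47.0 [-0.21  0.19  2.33  1.38  0.67 -0.64] err 0.000
t [0.5  0.08 0.16] 36.0 [-0.24  0.14  2.41  1.54  0.57 -0.66] err 0.000
t [0.5  0.04 0.16] 24.0 [-0.25  0.09  2.47  1.74  0.46 -0.7 ] err 0.000
t [0.49 0.   0.16] 13.0 [-0.23  0.05  2.52  2.03  0.35 -0.81] err 0.000
t [ 0.48 -0.04  0.16] 1.0 [-0.18  0.03  2.54  2.53  0.25 -1.12] err 0.000
t [ 0.48 -0.08  0.16] -11.0 [-0.13  0.02  2.55  3.33  0.22 -1.72] err 0.000
t [ 0.47 -0.12  0.16] -22.0 [-0.08  0.03  2.54  4.01  0.29 -2.19] err 0.000
t [ 0.47 -0.15  0.16] -34.0 [-0.04  0.06  2.51  4.39  0.4  -2.38] err 0.000
low [ 0.47 -0.15  0.04] -34.0 [-0.04  0.51  2.56  3.73  0.73 -1.63] err 0.000
in [ 0.52 -0.19  0.04] -34.0 [-0.14  0.51  2.45  3.69  0.63 -1.7 ] err 0.000
in [ 0.56 -0.21  0.04] -34.0 [-0.21  0.53  2.36  3.67  0.56 -1.75] err 0.000
in [ 0.6  -0.24  0.04] -34.0 [-0.25  0.55  2.27  3.67  0.49 -1.8 ] err 0.000
```

```bash
cat > k3.py <<'E'
from kin import *
q=np.array(D[1][0]);np.set_printoptions(precision=2,suppress=True)
TX,TZ=-.0753,.0382
print('candle_c',ray('t',(290.5,137),.075), 'candle_d',ray('t',(213,167),.075))
def go(p,yaw,tag):
    global q
    q0=q;q,e=ik(np.array(p),toolR(yaw,np.radians(45.05)),q);print(tag,np.round(p,3),np.degrees(yaw).round(0),q,'err %.3f'%e,np.abs(q-q0).max())
y0=np.radians(59.1)
A=np.array([.517,.1536,.161])
xs=-.025
W=rackpt(xs-.055+TX,.15,.12)
for k in np.linspace(0,1,12): go(A+(W-A)*k,y0+(RY-y0)*k,'t')
for y in (.1,.05,0,-.026): go(rackpt(xs-.055+TX,y,.10),RY,'y')
for z in (.08,.06,TZ): go(rackpt(xs-.055+TX,-.026,z),RY,'low')
E
python3 k3.py; python3 -c "
from h import *
rel([.517,.1536,.161],toolR(np.radians(59.1),np.radians(45.05)))
from kin import *
W=rackpt(-.1553,.15,.12);print(W);rel(W,toolR(RY,np.radians(45.05)));rel(.5*W+.5*np.array([.517,.1536,.161]),toolR(np.radians(12.6),np.radians(45.05)))
for k in (.25,.75): rel(k*W+(1-k)*np.array([.517,.1536,.161]),toolR(np.radians(59.1-93*k),np.radians(45.05)))
"
```

```text
candle_c [0.77 0.08 0.07] candle_d [0.68 0.34 0.07]
t [0.52 0.15 0.16] 59.0 [-0.17  0.25  2.24  1.25  0.77 -0.63] err 0.000 0.0029527069756871693
t [0.52 0.14 0.16] 51.0 [-0.16  0.22  2.3   1.38  0.67 -0.64] err 0.000 0.132434904260466
t [0.52 0.13 0.15] 42.0 [-0.14  0.2   2.36  1.54  0.57 -0.67] err 0.000 0.16560841111785285
t [0.53 0.11 0.15] 34.0 [-0.1   0.18  2.4   1.76  0.47 -0.74] err 0.000 0.2175585885594411
t [0.53 0.1  0.15] 25.0 [-0.04  0.17  2.43  2.06  0.38 -0.88] err 0.000 0.30325154338168714
t [0.53 0.08 0.14] 17.0 [ 0.04  0.16  2.46  2.5   0.31 -1.14] err 0.000 0.43699867440553275
t [0.54 0.07 0.14] 8.0 [ 0.12  0.17  2.47  3.07  0.28 -1.52] err 0.000 0.5667857624131516
t [0.54 0.06 0.14] -0.0 [ 0.2   0.19  2.46  3.61  0.32 -1.88] err 0.000 0.5453764464637239
t [0.54 0.04 0.13] -9.0 [ 0.27  0.21  2.44  4.02  0.39 -2.11] err 0.000 0.4097682278525028
t [0.55 0.03 0.13] -17.0 [ 0.33  0.24  2.41  4.32  0.47 -2.23] err 0.000 0.2963482375599362
t [0.55 0.01 0.12] -25.0 [ 0.37  0.29  2.38  4.44  0.55 -2.2 ] err 0.022 0.11973217918357104
t [0.55 0.   0.12] -34.0 [ 0.37  0.33  2
[... 416 characters left out ...]
0 0.1299445008336182
low [ 0.45 -0.14  0.08] -34.0 [-0.01  0.34  2.58  3.89  0.61 -1.78] err 0.000 0.1146697110639665
low [ 0.45 -0.14  0.06] -34.0 [-0.01  0.42  2.58  3.81  0.68 -1.69] err 0.000 0.09392469991730024
low [ 0.45 -0.14  0.04] -34.0 [-0.01  0.52  2.58  3.75  0.75 -1.61] err 0.000 0.09045948397908576
t 4.95 shift [0.0005, 0.0003, -0.0003] turn [0.0011, 0.0003, 0.0006]
[0.55079459 0.00104827 0.12      ]
t 4.95 shift [-0.1088, 0.1076, -0.0516] turn [-1.1482, -0.0008, 1.1478]
t 4.95 shift [-0.0541, 0.0539, -0.0259] turn [-0.5733, -0.0002, 0.574]
t 4.95 shift [-0.0268, 0.0271, -0.0131] turn [-0.2861, 0.0, 0.2873]
t 4.95 shift [-0.0814, 0.0808, -0.0387] turn [-0.8605, -0.0005, 0.8607]
```

```bash
cat > k4.py <<'E'
from kin import *
from workcell import status
q=status.state()['joint_pos'];np.set_printoptions(precision=3,suppress=True)
def go(p,yaw,tag):
    global q
    q0=q;q,e=ik(np.array(p),toolR(yaw,np.radians(45.05)),q);
    mc=[p[:2]+.13*np.array([np.cos(yaw),np.sin(yaw)])+s*.093*np.array([-np.sin(yaw),np.cos(yaw)]) for s in(1,-1)]
    c,s=np.cos(RY),np.sin(RY); rx=[c*(m-RX)[0]+s*(m-RX)[1] for m in mc]
    print(tag,np.round(p,3),np.degrees(yaw).round(0),q,'err %.3f'%e,np.abs(q-q0).max().round(2),'rackx corners',np.round(rx,3),'cc',np.round(min(np.hypot(*(m-[.77,.08])) for m in mc),3))
y0=np.radians(59.1)
A=np.array([.517,.1536,.161])
for W in (rackpt(-.165,.04,.10),):
  q=status.state()['joint_pos']
  for k in np.linspace(0,1,12): go(A+(W-A)*k,y0+(RY-y0)*k,'t')
  for k in (.2,.4,.6,.8,1): rel(k*W+(1-k)*A,toolR(y0+(RY-y0)*k,np.radians(45.05)))
E
python3 k4.py
```

```text
t [0.517 0.154 0.161] 59.0 [-0.17   0.249  2.245  1.246  0.77  -0.631] err 0.000 0.0 rackx corners [-0.368 -0.183] cc 0.174
t [0.514 0.132 0.155] 51.0 [-0.186  0.219  2.314  1.373  0.685 -0.657] err 0.000 0.13 rackx corners [-0.339 -0.154] cc 0.138
t [0.511 0.11  0.15 ] 42.0 [-0.19   0.194  2.377  1.529  0.602 -0.703] err 0.000 0.16 rackx corners [-0.309 -0.128] cc 0.112
t [0.507 0.089 0.144] 34.0 [-0.18   0.174  2.433  1.728  0.521 -0.78 ] err 0.000 0.2 rackx corners [-0.277 -0.105] cc 0.103
t [0.504 0.067 0.139] 25.0 [-0.154  0.161  2.481  1.988  0.449 -0.903] err 0.000 0.26 rackx corners [-0.244 -0.084] cc 0.116
t [0.501 0.045 0.133] 17.0 [-0.112  0.156  2.52   2.327  0.394 -1.091] err 0.000 0.34 rackx corners [-0.211 -0.067] cc 0.146
t [0.498 0.024 0.128] 8.0 [-0.056  0.16   2.547  2.738  0.369 -1.335] err 0.000 0.41 rackx corners [-0.178 -0.053] cc 0.167
t [0.494 0.002 0.122] -0.0 [ 0.01   0.173  2.563  3.164  0.381 -1.583] err 0.000 0.43 rackx corners [-0.146 -0.043] cc 0.146
t [ 0.491 -0.02   0.117] -9.0 [ 0.077  0.195  2.566  3.54   0.422 -1.776] err 0.000 0.38 rackx corners [-0.116 -0.036] cc 0.139
t [ 0.488 -0.041  0.111] -17.0 [ 0.137  0.223  2.556  3.847  0.477 -1.902] err 0.000 0.31 rackx corners [-0.087 -0.032] cc 0.148
t [ 0.485 -0.063  0.106] -25.0 [ 0.183  0.255  2.534  4.098  0.534 -1.981] err 0.000 0.25 rackx corners [-0.06  -0.032] cc 0.172
t [ 0.481 -0.085  0.1  ] -34.0 [ 0.213  0.289  2.503  4.307  0.588 -2.032] err 0.000 0.21 rackx corners [-0.035 -0.035] cc 0.206
t 4.95 shift [-0.0396, 0.0186, -0.0232] turn [-0.2288, 0.0001, 0.2301]
t 4.95 shift [-0.0797, 0.037, -0.0461] turn [-0.4586, -0.0001, 0.4595]
t 4.95 shift [-0.1199, 0.0554, -0.069] turn [-0.6884, -0.0003, 0.689]
t 4.95 shift [-0.16, 0.0737, -0.0919] turn [-0.9183, -0.0005, 0.9184]
t 4.95 shift [-0.2002, 0.0921, -0.1148] turn [-1.1482, -0.0008, 1.1478]
```

Call:
arm_command(motion=[[[-0.008, 0.0037, -0.0046], [-0.046, 0, 0.046], 0.005], [[-0.02, 0.0092, -0.0115], [-0.115, 0, 0.115], 0.005], [[-0.034, 0.0157, -0.0195], [-0.195, 0, 0.195], 0.005], [[-0.048, 0.0221, -0.0276], [-0.276, 0, 0.276], 0.005], [[-0.062, 0.0285, -0.0356], [-0.356, 0, 0.356], 0.005], [[-0.074, 0.034, -0.0425], [-0.425, 0, 0.425], 0.005], [[-0.084, 0.0387, -0.0483], [-0.483, 0, 0.483], 0.005], [[-0.092, 0.0424, -0.0529], [-0.529, 0, 0.529], 0.005], [[-0.1, 0.046, -0.0575], [-0.575, 0, 0.575], 0.005], [[-0.108, 0.0497, -0.0621], [-0.621, 0, 0.621], 0.005], [[-0.116, 0.0534, -0.0667], [-0.667, 0, 0.667], 0.005], [[-0.124, 0.0571, -0.0713], [-0.713, 0, 0.713], 0.005], [[-0.132, 0.0608, -0.0759], [-0.759, 0, 0.759], 0.005], [[-0.14, 0.0644, -0.0805], [-0.805, 0, 0.805], 0.005], [[-0.149, 0.0686, -0.0857], [-0.857, 0, 0.857], 0.005], [[-0.16, 0.0737, -0.092], [-0.919, 0, 0.919], 0.005], [[-0.172, 0.0792, -0.0989], [-0.988, 0, 0.988], 0.005], [[-0.184, 0.0847, -0.1058], [-1.057, 0, 1.057], 0.005], [[-0.194, 0.0893, -0.1115], [-1.114, 0, 1.114], 0.005], [[-0.2, 0.092, -0.115], [-1.148, 0, 1.148], 0.005]])

```text
clock: 6.95
eef_pos: [0.4803, -0.085, 0.0989]
tool_rot: [0.884, -0.271, 0.365, 0.113]
ft_force: [-0.7, -0.1, -1.7]
grip_width: 0.17
```

```bash
python3 - <<'E'
from kin import *
from workcell import eyes
now()
g=eyes.grab_frame("wrist"); cv2.imwrite("pics/w4.png",g["frame"][:,:,::-1])
Rt=toolR(RY,np.radians(45.05))
for y,z in ((-.026,.10),(-.026,.06),(-.026,.041)): rel(rackpt(-.165,y,z),Rt)
E
```

```text
t 6.95 pos [ 0.4803 -0.085   0.0989] lean 44.91 yaw z -34.18 yaw x -34.07 roll(y.z) 0.06 q [ 0.2   0.29  2.5   4.3   0.59 -2.03] F [-0.7 -0.1 -1.7] M [0.44 0.62 0.  ] g 15.6
t 7.0 shift [0.0012, 0.0651, -0.0003] turn [0.0043, 0.002, -0.0031]
t 7.0 shift [-0.027, 0.0651, 0.028] turn [0.0043, 0.002, -0.0031]
t 7.0 shift [-0.0405, 0.0651, 0.0415] turn [0.0043, 0.002, -0.0031]
```

View pics/w4.png

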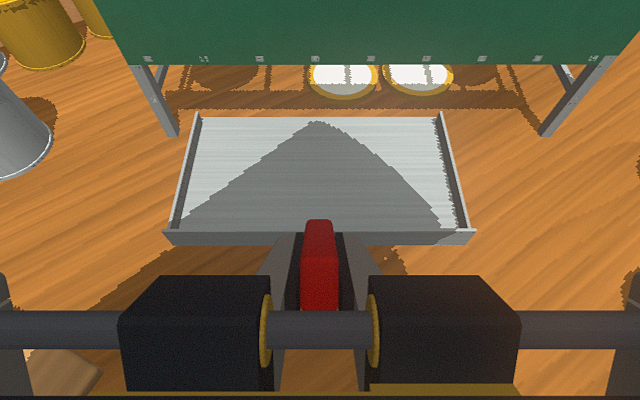

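Call:
arm_command(motion=[[[0, 0.01, 0], [0.002, 0.002, -0.001], 0.005], [[0, 0.025, 0], [0.004, 0.002, -0.003], 0.005], [[-0.004, 0.042, 0.005], [0.004, 0.002, -0.003], 0.005], [[-0.012, 0.056, 0.012], [0.004, 0.002, -0.003], 0.005], [[-0.02, 0.063, 0.02], [0.004, 0.002, -0.003], 0.005], [[-0.027, 0.065, 0.028], [0.004, 0.002, -0.003], 0.005], [[-0.027, 0.065, 0.028], [0.004, 0.002, -0.003], 0.005], [[-0.027, 0.065, 0.028], [0.004, 0.002, -0.003], 0.005]])

```text
clock: 7.8
eef_pos: [0.4439, -0.1395, 0.0594]
tool_rot: [0.884, -0.27, 0.365, 0.112]
ft_force: [0.2, -0.2, -1.8]
grip_width: 0.167
```

```bash
python3 - <<'E'
from kin import *
from workcell import eyes
now()
g=eyes.grab_frame("wrist"); cv2.imwrite("pics/w5.png",g["frame"][:,:,::-1])
t=g["frame"][:,:,::-1]
cv2.imwrite("pics/w5c.png",cv2.resize(t[30:245,150:550],None,fx=2,fy=2,interpolation=cv2.INTER_CUBIC))
E
```

```text
t 7.8 pos [ 0.4439 -0.1395  0.0594] lean 44.94 yaw z -34.03 yaw x -33.87 roll(y.z) 0.08 q [ 0.    0.42  2.6   3.82  0.69 -1.68] F [ 0.2 -0.2 -1.8] M [ 0.43  0.56 -0.  ] g 15.3
```

View pics/w5.png

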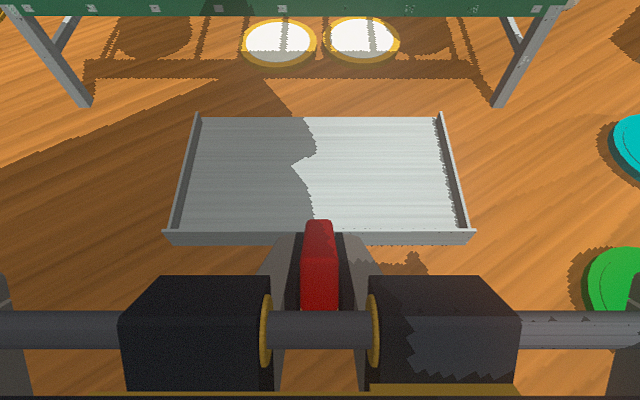

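View pics/w5c.png

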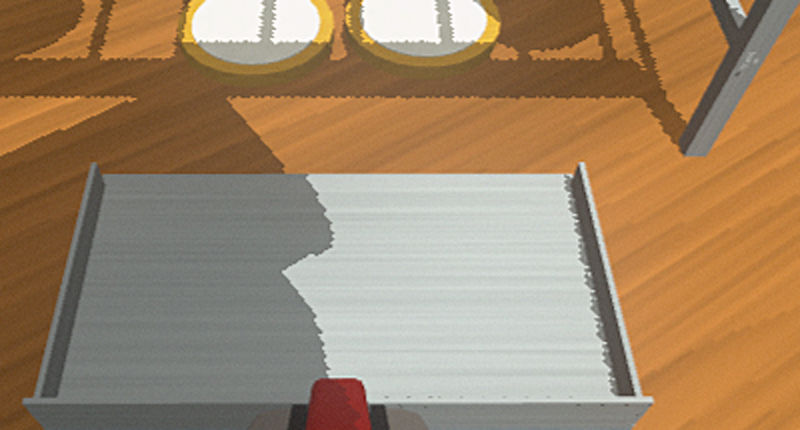

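```bash
cat > m3.py <<'E'
from kin import *
Tw=wristT(); s=np.linalg.norm
c,sn=np.cos(RY),np.sin(RY)
def rk(X): d=X[:2]-RX; return np.round([c*d[0]+sn*d[1],-sn*d[0]+c*d[1]],4)
from workcell import status
tcp=status.state()['eef_pos']; print('tcp rack',rk(tcp))
for n,uv,z in (('footL',(88,107),0),('footR',(498,107),0),('lidL',(279.5,42),.01),('lidR',(361,40),.01)):
    print(n,rk(ray('w',uv,z,Tw)))
for n,uv in (('mouthL',crop((101,174),150,30,2)),('mouthR',crop((573,174),150,30,2)),('rearL',(162,231)),('rearR',(476,231))):
    print(n,rk(ray('w',uv,.0594-.0382+(.002 if n[0]=='m' else .02),Tw)))
E
python3 m3.py
```

```text
t 7.85 pos [ 0.4443 -0.1394  0.0599] lean 45.0 yaw z -33.98 yaw x -33.9 roll(y.z) 0.04 q [ 0.    0.42  2.6   3.82  0.69 -1.68] F [ 0.2  0.  -2.6] M [ 0.45  0.58 -0.  ] g 15.6
tcp rack [-0.1652 -0.0259]
footL [-0.0003  0.1805]
footR [-0.0003 -0.1872]
lidL [0.0785 0.0124]
lidR [ 0.0817 -0.0683]
mouthL [-0.035   0.0673]
mouthR [-0.035  -0.1192]
rearL [-0.1442  0.0658]
rearR [-0.1443 -0.1187]
```

```bash
python3 - <<'E'
from kin import *
Rt=toolR(RY,np.radians(45.0))
for z in (.045,.0385,.0375): rel(rackpt(-.165,-.028,z),Rt)
E
```

```text
t 7.85 shift [-0.0104, 0.002, 0.0107] turn [0.0005, 0.0, 0.0005]
t 7.85 shift [-0.015, 0.002, 0.0153] turn [0.0005, 0.0, 0.0005]
t 7.85 shift [-0.0157, 0.002, 0.016] turn [0.0005, 0.0, 0.0005]
```

Call:
arm_command(motion=[[[-0.005, 0.001, 0.005], [0, 0, 0], 0.005], [[-0.0105, 0.002, 0.0107], [0, 0, 0], 0.005], [[-0.013, 0.002, 0.0133], [0, 0, 0], 0.005], [[-0.015, 0.002, 0.0153], [0, 0, 0], 0.005], [[-0.0155, 0.002, 0.0158], [0, 0, 0], 0.005], [[-0.0155, 0.002, 0.0158], [0, 0, 0], 0.005], [[-0.0155, 0.002, 0.0158], [0, 0, 0], 0.005]])

```text
clock: 8.55
eef_pos: [0.4437, -0.1411, 0.0382]
tool_rot: [0.884, -0.269, 0.366, 0.112]
ft_force: [-1.0, 1.5, 0.7]
grip_width: 0.172
```

```bash
python3 - <<'E'
from kin import *
now()
E
```

```text
t 8.55 pos [ 0.4437 -0.1411  0.0382] lean 45.04 yaw z -33.94 yaw x -33.89 roll(y.z) 0.02 q [-0.    0.52  2.6   3.74  0.77 -1.59] F [-1.   1.5  0.7] M [0.41 0.21 0.17] g 15.8
```

Call:
arm_command(motion=[[[0.0043, 0, 0.0057], [0, 0, 0], 0.005], [[0.0133, 0, 0.0147], [0, 0, 0], 0.005], [[0.0233, 0, 0.0247], [0, 0, 0], 0.005], [[0.0333, 0, 0.0347], [0, 0, 0], 0.005], [[0.0413, 0, 0.0427], [0, 0, 0], 0.005], [[0.0453, 0, 0.0467], [0, 0, 0], 0.005], [[0.0493, 0, 0.0507], [0, 0, 0], 0.005], [[0.0533, 0, 0.0547], [0, 0, 0], 0.005], [[0.0573, 0, 0.0587], [0, 0, 0], 0.005], [[0.0613, 0, 0.0627], [0, 0, 0], 0.005], [[0.0653, 0, 0.0667], [0, 0, 0], 0.005], [[0.0693, 0, 0.0707], [0, 0, 0], 0.005], [[0.0733, 0, 0.0747], [0, 0, 0], 0.005], [[0.0773, 0, 0.0787], [0, 0, 0], 0.005]])

```text
clock: 9.95
eef_pos: [0.5341, -0.2025, 0.0381]
tool_rot: [0.884, -0.269, 0.367, 0.112]
ft_force: [-14.4, 8.4, 21.1]
grip_width: 0.172
```

```bash
python3 - <<'E'
from kin import *
from workcell import eyes
now()
for n in ("wrist","scene"):
    t=eyes.grab_frame(n)["frame"][:,:,::-1]
    cv2.imwrite(f"pics/{n}6.png",t if n=="wrist" else cv2.resize(t[135:285,155:315],None,fx=4,fy=4,interpolation=cv2.INTER_CUBIC))
E
python3 m3.py | sed -n 2p
```

```text
t 9.95 pos [ 0.5341 -0.2025  0.0381] lean 45.08 yaw z -33.96 yaw x -33.85 roll(y.z) 0.05 q [-0.19  0.52  2.41  3.66  0.6  -1.72] F [-14.4   8.4  21.1] M [ 0.16 -0.16  0.  ] g 15.8
tcp rack [-0.0543 -0.0279]
```

View pics/wrist6.png

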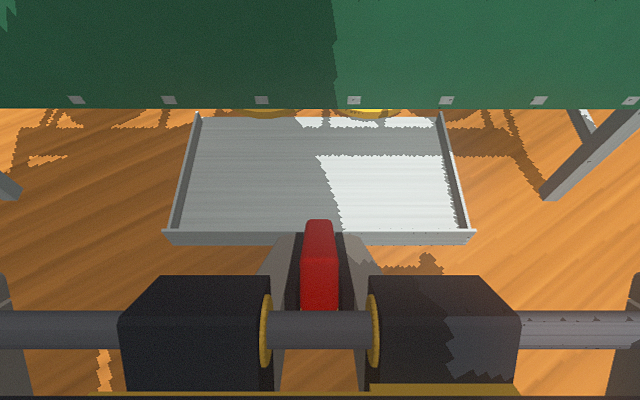

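View pics/scene6.png

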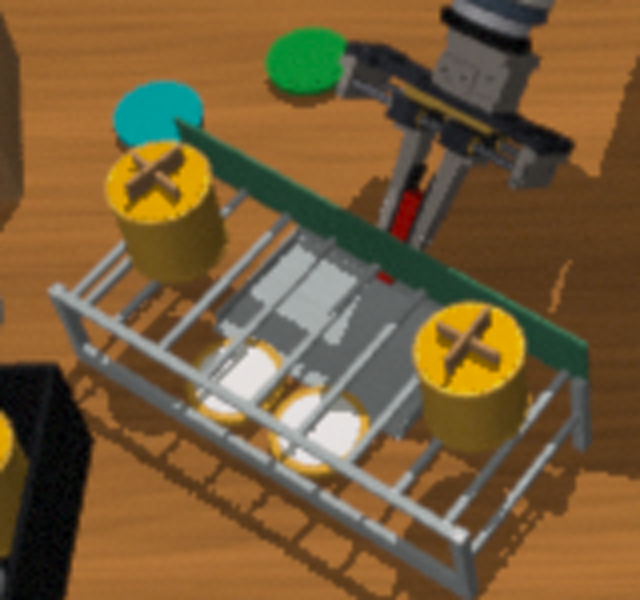

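Call:
arm_command(motion=[[[0.0023, 0, 0.0031], [0, 0, 0], 0.005], [[0.005, 0, 0.0058], [0, 0, 0], 0.005], [[0.0077, 0, 0.0085], [0, 0, 0], 0.005], [[0.0104, 0, 0.0112], [0, 0, 0], 0.005], [[0.0131, 0, 0.0139], [0, 0, 0], 0.005], [[0.0158, 0, 0.0166], [0, 0, 0], 0.005], [[0.0185, 0, 0.0193], [0, 0, 0], 0.005], [[0.0212, 0, 0.022], [0, 0, 0], 0.005], [[0.0239, 0, 0.0247], [0, 0, 0], 0.005], [[0.0239, 0, 0.0247], [0, 0, 0], 0.005]])

```text
clock: 11.05
eef_pos: [0.5633, -0.2221, 0.0382]
tool_rot: [0.883, -0.27, 0.367, 0.112]
ft_force: [-7.0, 3.8, 9.7]
grip_width: 0.171
```

```bash
cat > look.py <<'E'
from kin import *
from workcell import eyes
import sys
now()
n=sys.argv[1]
t=eyes.grab_frame("scene")["frame"][:,:,::-1]
t2=eyes.grab_frame("top")["frame"][:,:,::-1]
a=cv2.resize(t[135:285,155:315],(400,375),interpolation=cv2.INTER_CUBIC)
b=cv2.resize(t2[105:225,320:470],(400,320),interpolation=cv2.INTER_CUBIC)
im=np.zeros((375,800,3),np.uint8); im[:,:400]=a; im[:320,400:]=b
cv2.imwrite(f"pics/{n}.png",im)
E
python3 look.py b7; python3 m3.py | sed -n 2p
```

```text
t 11.05 pos [ 0.5633 -0.2221  0.0382] lean 45.14 yaw z -33.96 yaw x -33.93 roll(y.z) 0.02 q [-0.23  0.53  2.35  3.65  0.55 -1.75] F [-7.   3.8  9.7] M [0.33 0.34 0.02] g 15.7
tcp rack [-0.0204 -0.0282]
```

View pics/b7.png

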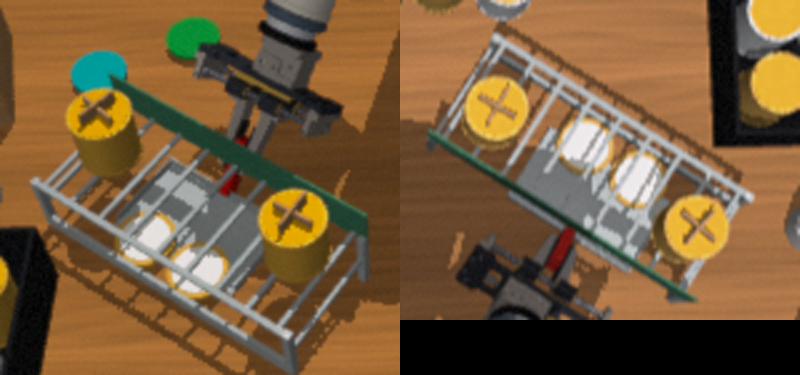

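Call:
arm_command(motion=[[[0.0023, 0, 0.0029], [0, 0, 0], 0.005], [[0.005, 0, 0.0056], [0, 0, 0], 0.005], [[0.0077, 0, 0.0083], [0, 0, 0], 0.005], [[0.0104, 0, 0.011], [0, 0, 0], 0.005], [[0.0131, 0, 0.0137], [0, 0, 0], 0.005], [[0.0158, 0, 0.0164], [0, 0, 0], 0.005], [[0.0185, 0, 0.0191], [0, 0, 0], 0.005], [[0.0212, 0, 0.0218], [0, 0, 0], 0.005], [[0.0235, 0, 0.0241], [0, 0, 0], 0.005], [[0.0247, 0, 0.0253], [0, 0, 0], 0.005], [[0.0247, 0, 0.0253], [0, 0, 0], 0.005]])

```text
clock: 12.25
eef_pos: [0.592, -0.2416, 0.0382]
tool_rot: [0.883, -0.27, 0.367, 0.112]
ft_force: [-5.4, 3.5, 7.9]
grip_width: 0.169
```

```bash
python3 look.py b8; python3 m3.py | sed -n 2p
```

```text
t 12.25 pos [ 0.592  -0.2416  0.0382] lean 45.13 yaw z -33.97 yaw x -33.92 roll(y.z) 0.03 q [-0.26  0.55  2.28  3.65  0.5  -1.79] F [-5.4  3.5  7.9] M [0.35 0.37 0.  ] g 15.5
tcp rack [ 0.0144 -0.0284]
```

View pics/b8.png

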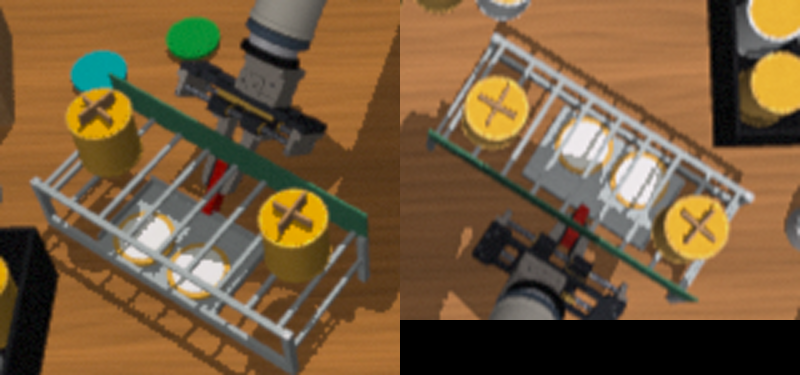

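Call:
arm_command(motion=[[[-0.0014, 0, -0.0014], [0, 0, 0], 0.005], [[-0.0042, 0, -0.0042], [0, 0, 0], 0.005], [[-0.0085, 0, -0.0085], [0, 0, 0], 0.005], [[-0.0141, 0, -0.0141], [0, 0, 0], 0.005], [[-0.021, 0, -0.021], [0, 0, 0], 0.005], [[-0.029, 0, -0.029], [0, 0, 0], 0.005], [[-0.0368, 0, -0.0368], [0, 0, 0], 0.005], [[-0.0445, 0, -0.0445], [0, 0, 0], 0.005], [[-0.0523, 0, -0.0523], [0, 0, 0], 0.005], [[-0.06, 0, -0.06], [0, 0, 0], 0.005], [[-0.068, 0, -0.068], [0, 0, 0], 0.005], [[-0.076, 0, -0.076], [0, 0, 0], 0.005], [[-0.0835, 0, -0.0835], [0, 0, 0], 0.005], [[-0.091, 0, -0.091], [0, 0, 0], 0.005], [[-0.098, 0, -0.098], [0, 0, 0], 0.005], [[-0.104, 0, -0.104], [0, 0, 0], 0.005], [[-0.1085, 0, -0.1085], [0, 0, 0], 0.005], [[-0.112, 0, -0.112], [0, 0, 0], 0.005], [[-0.114, 0, -0.114], [0, 0, 0], 0.005], [[-0.115, 0, -0.115], [0, 0, 0], 0.005]])

```text
clock: 14.35
eef_pos: [0.4574, -0.1507, 0.038]
tool_rot: [0.883, -0.269, 0.367, 0.112]
ft_force: [2.9, -2.6, 2.7]
grip_width: 0.167
```

```bash
python3 - <<'E'
from kin import *
from workcell import eyes
now()
t=eyes.grab_frame("wrist")["frame"][:,:,::-1]
cv2.imwrite(f"pics/w9.png",t)
E
python3 m3.py | sed -n 2p
```

```text
t 14.35 pos [ 0.4574 -0.1507  0.038 ] lean 45.19 yaw z -33.95 yaw x -33.93 roll(y.z) 0.01 q [-0.04  0.52  2.58  3.72  0.75 -1.61] F [ 2.9 -2.6  2.7] M [-0.17 -0.46 -0.05] g 15.3
tcp rack [-0.1481 -0.0281]
```

View pics/w9.png

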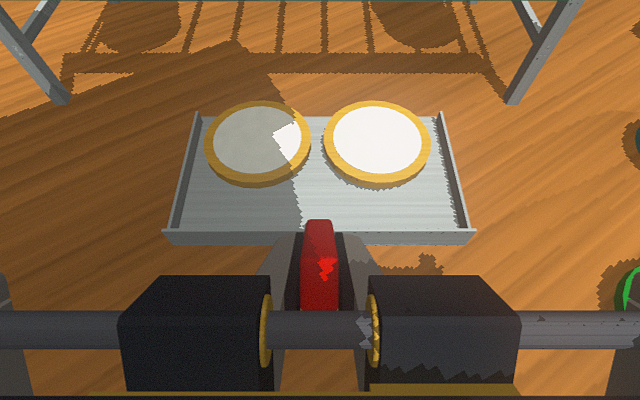

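```bash
cat > k5.py <<'E'
from kin import *
from workcell import status
np.set_printoptions(precision=3,suppress=True)
L=np.radians(49); y0=np.radians(59.1)
rel(rackpt(-.148,-.028,.10),toolR(RY,L))
W=rackpt(-.165,.04,.105);A=np.array([.517,.1537,.165])
q=status.state()['joint_pos']
for k,p,y in [(0,rackpt(-.148,-.028,.10),RY),(0,W,RY)]+[(k,W+(A-W)*k,RY+(y0-RY)*k) for k in np.linspace(.1,1,10)]:
    q,e=ik(p,toolR(y,L),q);print(p,np.degrees(y).round(),q,round(e,3))
E
python3 k5.py
```

```text
t 14.4 shift [0.044, -0.0001, -0.0436] turn [0.0002, 0.0665, 0.0002]
[ 0.457 -0.151  0.1  ] -34.0 [ 0.007  0.331  2.596  3.879  0.686 -1.761] 0.0
[ 0.481 -0.085  0.105] -34.0 [ 0.259  0.328  2.53   4.235  0.694 -1.906] 0.0
[ 0.485 -0.061  0.111] -25.0 [ 0.22   0.292  2.569  3.997  0.649 -1.851] 0.0
[ 0.488 -0.037  0.117] -15.0 [ 0.154  0.257  2.596  3.72   0.601 -1.778] 0.0
[ 0.492 -0.013  0.123] -6.0 [ 0.07   0.227  2.606  3.394  0.553 -1.672] 0.0
[0.496 0.011 0.129] 3.0 [-0.022  0.203  2.599  3.02   0.517 -1.517] 0.0
[0.499 0.034 0.135] 13.0 [-0.107  0.19   2.574  2.621  0.509 -1.325] 0.0
[0.503 0.058 0.141] 22.0 [-0.172  0.188  2.534  2.247  0.534 -1.136] 0.0
[0.506 0.082 0.147] 31.0 [-0.214  0.197  2.481  1.933  0.588 -0.983] 0.0
[0.51  0.106 0.153] 40.0 [-0.232  0.216  2.417  1.685  0.659 -0.874] 0.0
[0.513 0.13  0.159] 50.0 [-0.229  0.242  2.344  1.49   0.74  -0.8  ] 0.0
[0.517 0.154 0.165] 59.0 [-0.211  0.274  2.264  1.335  0.825 -0.751] 0.0
```

Call:
arm_command(motion=[[[0.001, 0, -0.003], [0, 0.01, 0], 0.005], [[0.003, 0, -0.0065], [0, 0.03, 0], 0.005], [[0.006, 0, -0.012], [0, 0.05, 0], 0.005], [[0.011, 0, -0.02], [0, 0.0665, 0], 0.005], [[0.017, 0, -0.029], [0, 0.0665, 0], 0.005], [[0.023, 0, -0.038], [0, 0.0665, 0], 0.005], [[0.029, 0, -0.047], [0, 0.0665, 0], 0.005], [[0.0325, 0, -0.053], [0, 0.0665, 0], 0.005], [[0.0333, 0, -0.0543], [0, 0.0665, 0], 0.005], [[0.0333, 0, -0.0543], [0, 0.0665, 0], 0.005]])

```text
clock: 15.4
eef_pos: [0.4446, -0.1421, 0.1002]
tool_rot: [0.87, -0.266, 0.397, 0.121]
ft_force: [-0.3, -0.6, -2.6]
grip_width: 0.17
```

```bash
cat > k6.py <<'E'
from kin import *
L=np.radians(49); y0=np.radians(59.1)
now()
W=rackpt(-.165,.04,.105);A=np.array([.517,.1537,.165])
for k in (0,.25,.5,.75,1): rel(W+(A-W)*k,toolR(RY+(y0-RY)*k,L))
from workcell import eyes
t=eyes.grab_frame("wrist")["frame"][:,:,::-1]
cv2.imwrite(f"pics/w10.png",t)
E
python3 k6.py
```

```text
t 15.4 pos [ 0.4446 -0.1421  0.1002] lean 49.01 yaw z -33.92 yaw x -33.94 roll(y.z) -0.01 q [ 0.04  0.33  2.62  3.89  0.71 -1.75] F [-0.3 -0.6 -2.6] M [ 0.58  0.84 -0.01] g 15.6
t 15.4 shift [0.0026, -0.0681, -0.0043] turn [-0.0003, -0.0002, -0.0001]
t 15.4 shift [-0.0031, -0.1225, -0.0336] turn [0.3061, -0.0003, -0.2664]
t 15.4 shift [-0.0087, -0.177, -0.063] turn [0.6125, -0.0003, -0.5327]
t 15.4 shift [-0.0144, -0.2314, -0.0924] turn [0.919, -0.0004, -0.7989]
t 15.4 shift [-0.0201, -0.2859, -0.1217] turn [1.2254, -0.0004, -1.0652]
```

View pics/w10.png

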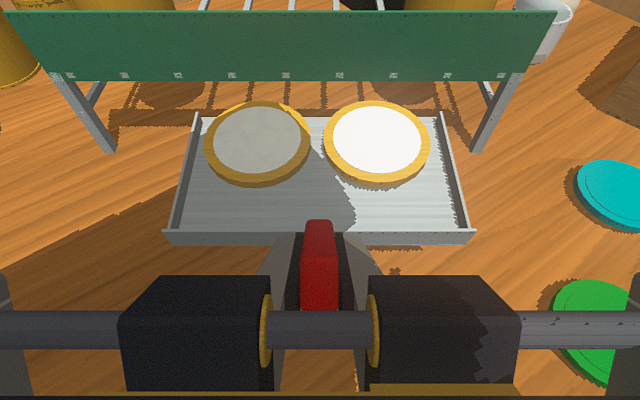

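Call:
arm_command(motion=[[[0.0, -0.004, 0], [0, 0, 0], 0.005], [[0.001, -0.014, -0.001], [0, 0, 0], 0.005], [[0.002, -0.028, -0.002], [0, 0, 0], 0.005], [[0.0026, -0.042, -0.003], [0, 0, 0], 0.005], [[0.0026, -0.056, -0.0043], [0, 0, 0], 0.005], [[0.0024, -0.0703, -0.0055], [0.0123, 0, -0.0107], 0.005], [[0.0019, -0.0746, -0.0078], [0.0368, 0, -0.032], 0.005], [[0.0012, -0.0812, -0.0113], [0.0735, 0, -0.0639], 0.005], [[0.0003, -0.0899, -0.016], [0.1225, 0, -0.1065], 0.005], [[-0.0006, -0.0986, -0.0207], [0.1716, 0, -0.1491], 0.005], [[-0.0015, -0.1073, -0.0254], [0.2206, 0, -0.1917], 0.005], [[-0.0024, -0.116, -0.0301], [0.2696, 0, -0.2343], 0.005], [[-0.0033, -0.1247, -0.0348], [0.3186, 0, -0.277], 0.005], [[-0.0042, -0.1335, -0.0395], [0.3676, 0, -0.3196], 0.005], [[-0.0052, -0.1422, -0.0442], [0.4166, 0, -0.3622], 0.005], [[-0.0061, -0.1509, -0.0489], [0.4657, 0, -0.4048], 0.005], [[-0.0067, -0.1574, -0.0525], [0.5024, 0, -0.4367], 0.005], [[-0.0072, -0.1618, -0.0548], [0.527, 0, -0.458], 0.005], [[-0.0073, -0.1635, -0.0557], [0.537, 0, -0.467], 0.005]])

```text
clock: 17.35
eef_pos: [0.4968, 0.0199, 0.1305]
tool_rot: [0.909, 0.055, 0.413, -0.025]
ft_force: [0.8, -0.1, -2.5]
grip_width: 0.173
```

```bash
sed -i 's/w10/w11/' k6.py; python3 k6.py
```

```text
t 17.35 pos [0.4968 0.0199 0.1305] lean 48.93 yaw z 6.95 yaw x 6.97 roll(y.z) 0.01 q [-0.06  0.2   2.59  2.86  0.51 -1.44] F [ 0.8 -0.1 -2.5] M [-0.17  0.95  0.02] g 15.9
t 17.35 shift [-0.0377, 0.1021, -0.0044] turn [-0.5383, 0.0011, 0.4687]
t 17.35 shift [-0.0158, 0.0439, -0.0021] turn [-0.232, 0.0011, 0.2022]
t 17.35 shift [0.006, -0.0142, 0.0001] turn [0.0742, 0.0012, -0.0643]
t 17.35 shift [0.0279, -0.0723, 0.0024] turn [0.3804, 0.0012, -0.3308]
t 17.35 shift [0.0498, -0.1304, 0.0046] turn [0.6866, 0.0012, -0.5973]
```

View pics/w11.png

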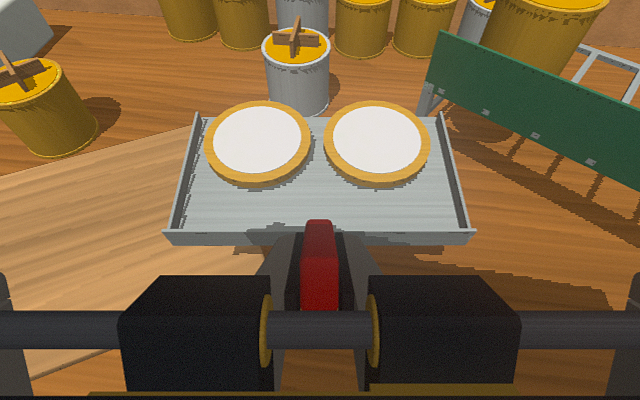

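Call:
arm_command(motion=[[[0.0007, -0.002, 0], [0.0103, 0, -0.009], 0.005], [[0.0025, -0.0065, 0.0002], [0.0343, 0, -0.0299], 0.005], [[0.0055, -0.0143, 0.0005], [0.0755, 0, -0.0657], 0.005], [[0.009, -0.0235, 0.0008], [0.1236, 0, -0.1075], 0.005], [[0.0129, -0.0339, 0.0012], [0.1785, 0, -0.1553], 0.005], [[0.0169, -0.0443, 0.0016], [0.2334, 0, -0.2031], 0.005], [[0.0209, -0.0548, 0.0019], [0.2884, 0, -0.2509], 0.005], [[0.0249, -0.0652, 0.0023], [0.3433, 0, -0.2987], 0.005], [[0.0289, -0.0756, 0.0027], [0.3982, 0, -0.3464], 0.005], [[0.0329, -0.0861, 0.003], [0.4532, 0, -0.3942], 0.005], [[0.0369, -0.0965, 0.0034], [0.5081, 0, -0.442], 0.005], [[0.0408, -0.1069, 0.0038], [0.563, 0, -0.4898], 0.005], [[0.0443, -0.1161, 0.0041], [0.6111, 0, -0.5316], 0.005], [[0.0473, -0.1239, 0.0044], [0.6523, 0, -0.5674], 0.005], [[0.0491, -0.1284, 0.0045], [0.6763, 0, -0.5883], 0.005], [[0.0498, -0.1304, 0.0046], [0.6866, 0, -0.5973], 0.005], [[0.0498, -0.1304, 0.0046], [0.6866, 0, -0.5973], 0.005], [[0.0498, -0.1304, 0.0046], [0.6866, 0, -0.5973], 0.005]])

```text
clock: 19.2
eef_pos: [0.5166, 0.1539, 0.1648]
tool_rot: [0.792, 0.449, 0.36, -0.205]
ft_force: [-0.4, 0.4, -3.5]
grip_width: 0.17
```

```bash
python3 - <<'E'
from kin import *
from workcell import eyes
now()
for z,l in ((.16,45.2),(.08,45.2),(.053,45.2),(.0502,45.2)): rel([.517,.1537,z],toolR(np.radians(59.1),np.radians(l)))
E
```

```text
t 19.2 pos [0.5166 0.1539 0.1648] lean 48.93 yaw z 59.14 yaw x 59.02 roll(y.z) -0.06 q [-0.21  0.27  2.26  1.33  0.82 -0.75] F [-0.4  0.4 -3.5] M [-0.84  0.43 -0.02] g 15.6
t 19.2 shift [-0.0036, 0.0005, 0.0032] turn [-0.0005, -0.0651, -0.0009]
t 19.2 shift [-0.0639, 0.0006, 0.0558] turn [-0.0005, -0.0651, -0.0009]
t 19.2 shift [-0.0842, 0.0006, 0.0735] turn [-0.0005, -0.0651, -0.0009]
t 19.2 shift [-0.0864, 0.0006, 0.0753] turn [-0.0005, -0.0651, -0.0009]
```

Call:
arm_command(motion=[[[-0.004, 0, 0.0035], [0, -0.005, 0], 0.005], [[-0.012, 0, 0.0105], [0, -0.015, 0], 0.005], [[-0.022, 0, 0.0195], [0, -0.025, 0], 0.005], [[-0.033, 0, 0.029], [0, -0.035, 0], 0.005], [[-0.044, 0.0005, 0.0385], [0, -0.045, 0], 0.005], [[-0.055, 0.0005, 0.048], [0, -0.055, 0], 0.005], [[-0.065, 0.0005, 0.057], [0, -0.063, 0], 0.005], [[-0.073, 0.0005, 0.064], [0, -0.066, 0], 0.005], [[-0.079, 0.0005, 0.069], [0, -0.066, 0], 0.005], [[-0.082, 0.0005, 0.0717], [0, -0.066, 0], 0.005], [[-0.0842, 0.0005, 0.0735], [0, -0.066, 0], 0.005], [[-0.0842, 0.0005, 0.0735], [0, -0.066, 0], 0.005], [[-0.0842, 0.0005, 0.0735], [0, -0.066, 0], 0.005]])

```text
clock: 20.5
eef_pos: [0.517, 0.1537, 0.0531]
tool_rot: [0.803, 0.455, 0.334, -0.19]
ft_force: [0.1, -0.0, -2.4]
grip_width: 0.172
```

```bash
python3 - <<'E'
from kin import *
from workcell import eyes
now()
rel([.517,.1537,.0502],toolR(np.radians(59.1),np.radians(45.1)))
t=eyes.grab_frame("wrist")["frame"][:,:,::-1]
cv2.imwrite(f"pics/w12.png",t)
E
```

```text
t 20.5 pos [0.517  0.1537 0.0531] lean 45.15 yaw z 59.13 yaw x 59.03 roll(y.z) -0.05 q [-0.17  0.51  2.28  1.56  0.72 -1.06] F [ 0.1 -0.  -2.4] M [-0.79  0.39  0.03] g 15.8
t 20.5 shift [-0.0021, -0.0, 0.002] turn [-0.0003, -0.0009, -0.0009]
```

View pics/w12.png

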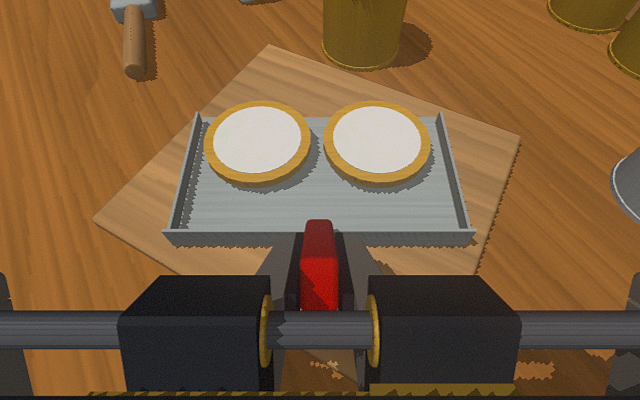

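Same pose as at the start, 3 mm up. Set down.

Call:
arm_command(motion=[[[-0.0008, 0, 0.0008], [0, 0, 0], 0.005], [[-0.0016, 0, 0.0016], [0, 0, 0], 0.005], [[-0.0021, 0, 0.0021], [0, 0, 0], 0.005], [[-0.0023, 0, 0.0023], [0, 0, 0], 0.005], [[-0.0023, 0, 0.0023], [0, 0, 0], 0.005], [[-0.0023, 0, 0.0023], [0, 0, 0], 0.005]])

```text
clock: 21.15
eef_pos: [0.5172, 0.1537, 0.0502]
tool_rot: [0.803, 0.455, 0.334, -0.19]
ft_force: [-1.1, -2.0, -0.3]
grip_width: 0.17
```

```bash
python3 - <<'E'
from kin import *
now()
E
```

```text
t 21.15 pos [0.5172 0.1537 0.0502] lean 45.17 yaw z 59.1 yaw x 59.04 roll(y.z) -0.03 q [-0.17  0.51  2.28  1.57  0.72 -1.07] F [-1.1 -2.  -0.3] M [-0.66  0.31  0.05] g 15.6
```

Call:
arm_command(motion=[[[-0.0003, 0, 0.0003], [0, 0, 0], 0.005], [[-0.0006, 0, 0.0006], [0, -0.002, 0], 0.005], [[-0.0006, 0, 0.0006], [0, -0.004, 0], 0.005], [[-0.0006, 0, 0.0006], [0, -0.004, 0], 0.005], [[-0.0006, 0, 0.0006], [0, -0.004, 0], 0.005]])

```text
clock: 21.65
eef_pos: [0.5172, 0.1538, 0.0502]
tool_rot: [0.804, 0.455, 0.333, -0.189]
ft_force: [-6.5, -7.1, 10.1]
grip_width: 0.169
```

```bash
python3 - <<'E'
from kin import *
now()
E
```

```text
t 21.65 pos [0.5172 0.1538 0.0502] lean 45.03 yaw z 59.08 yaw x 59.06 roll(y.z) -0.01 q [-0.17  0.51  2.28  1.57  0.72 -1.07] F [-6.5 -7.1 10.1] M [-0.08  0.21  0.21] g 15.5
```

Firm contact, flat. Release: first row re-zeroes the target, then open, then back off along the tool axis.

Call:
arm_command(motion=[[[0, 0, 0], [0, 0, 0], 0.005], [[0, 0, 0], [0, 0, 0], 0.022], [[0, 0, 0], [0, 0, 0], 0.03], [[0, 0, 0], [0, 0, 0], 0.045], [[0, 0, 0], [0, 0, 0], 0.06], [[0, 0, 0], [0, 0, 0], 0.075], [[0, 0, 0], [0, 0, 0], 0.075], [[0, 0, 0], [0, 0, 0], 0.075], [[0, 0, 0], [0, 0, 0], 0.075]])

```text
clock: 22.55
eef_pos: [0.5173, 0.1538, 0.0502]
tool_rot: [0.804, 0.455, 0.333, -0.189]
ft_force: [-0.4, -0.0, 0.8]
grip_width: 0.809
```

```bash
python3 - <<'E'
from kin import *
from workcell import eyes
now()
t=eyes.grab_frame("wrist")["frame"][:,:,::-1]
cv2.imwrite(f"pics/w13.png",t)
E
```

```text
t 22.55 pos [0.5173 0.1538 0.0502] lean 45.04 yaw z 59.08 yaw x 59.06 roll(y.z) -0.01 q [-0.17  0.51  2.28  1.57  0.72 -1.07] F [-0.4 -0.   0.8] M [-0.31  0.15 -0.  ] g 74.3
```

View pics/w13.png

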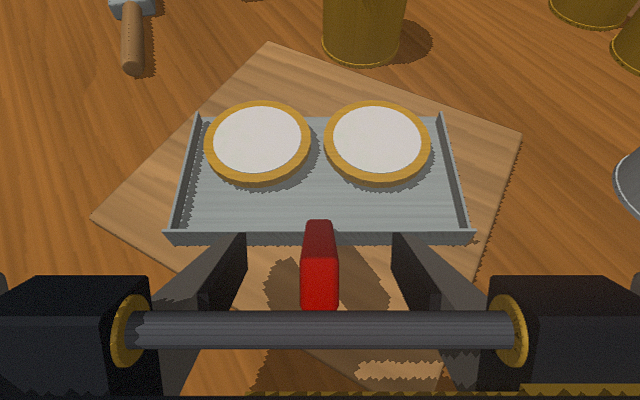

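Call:
arm_command(motion=[[[0, 0, -0.01], [0, 0, 0], 0.075], [[0, 0, -0.03], [0, 0, 0], 0.075], [[0, 0, -0.06], [0, 0, 0], 0.075], [[0, 0, -0.09], [0, 0, 0], 0.075], [[0, 0, -0.12], [0, 0, 0], 0.075], [[0.03, 0, -0.15], [0, 0, 0], 0.075], [[0.05, 0, -0.17], [0, 0, 0], 0.075], [[0.05, 0, -0.17], [0, 0, 0], 0.075], [[0.05, 0, -0.17], [0, 0, 0], 0.075]])

```text
clock: 23.5
eef_pos: [0.4737, 0.0808, 0.206]
tool_rot: [0.804, 0.456, 0.334, -0.188]
ft_force: [-0.2, -0.5, 0.1]
grip_width: 0.816
```

```bash
python3 - <<'E'
from kin import *
from workcell import eyes
now()
for n in ("wrist","scene"):
    t=eyes.grab_frame(n)["frame"][:,:,::-1]
    cv2.imwrite(f"pics/{n}14.png",t)
E
```

```text
t 23.5 pos [0.4737 0.0808 0.206 ] lean 45.04 yaw z 58.97 yaw x 59.18 roll(y.z) 0.1 q [-0.38  0.12  2.26  1.04  0.94 -0.57] F [-0.2 -0.5  0.1] M [-0.28  0.13  0.02] g 75.0
```

View pics/wrist14.png

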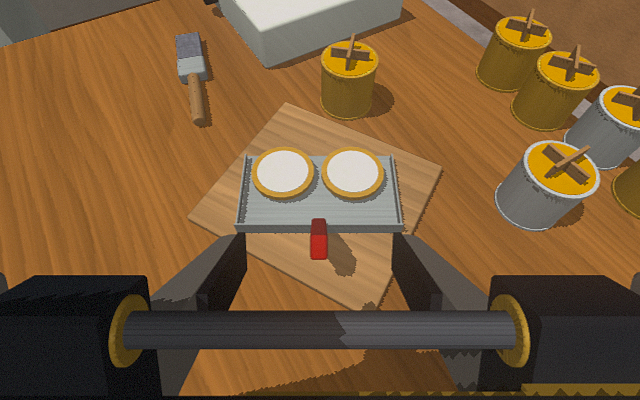

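View pics/scene14.png

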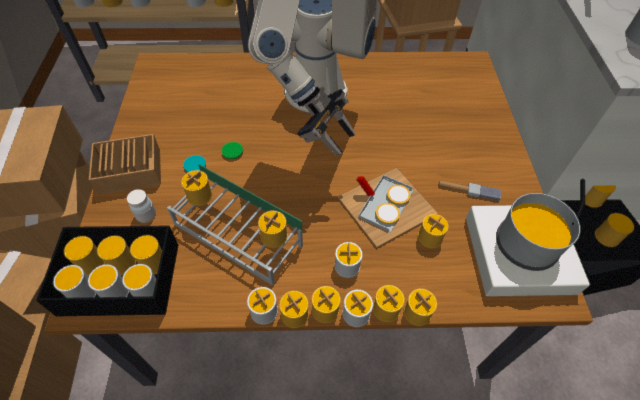

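```bash
python3 - <<'E'
from kin import *
Tw=wristT()
t=cv2.imread("pics/wrist14.png")
cv2.imwrite("pics/w14c.png",cv2.resize(t[130:250,220:420],None,fx=4,fy=4,interpolation=cv2.INTER_CUBIC))
p=np.array([.5172+.0753*np.cos(1.0315),.1538+.0753*np.sin(1.0315),1.0315])
c,s=np.cos(p[2]),np.sin(p[2])
# predicted silhouettes of rim: center px
for n,uv in(('L',(282.5,171.5)),('R',(352,171.5))):
    X=ray('w',uv,.012+.002+.0105,Tw);d=X[:2]-p[:2];print(n,c*d[0]+s*d[1],-s*d[0]+c*d[1])
for lx in (.012,.017,.022):
  a=np.linspace(0,2*np.pi,73)
  for ly in(.042,):
    r=proj('w',body(p,np.c_[lx+.038*np.cos(a),ly+.038*np.sin(a),np.full(73,.012+.002+.007)]),Tw); r2=proj('w',body(p,np.c_[lx+.038*np.cos(a),ly+.038*np.sin(a),np.full(73,.012+.002+.014)]),Tw);print(lx,r[:,1].min(),r[:,1].max(),r2[:,1].min(),r2[:,1].max())
E
```

```text
t 23.6 pos [0.473  0.0812 0.2047] lean 45.01 yaw z 59.17 yaw x 58.99 roll(y.z) -0.09 q [-0.38  0.13  2.26  1.04  0.94 -0.57] F [-0.2  0.7 -0.2] M [-0.26  0.14 -0.03] g 74.6
L 0.020703742830411646 0.04451606603002053
R 0.02053154163650587 -0.03979071337445078
0.012 154.28602281200094 206.1942676073248 150.74713221320638 203.08912191164995
0.017 151.1873629325886 202.47555473469765 147.62691120951405 199.33477587213028
0.022 148.12393982849323 198.80313006849815 144.54265115014348 195.62785298884626
```

View pics/w14c.png

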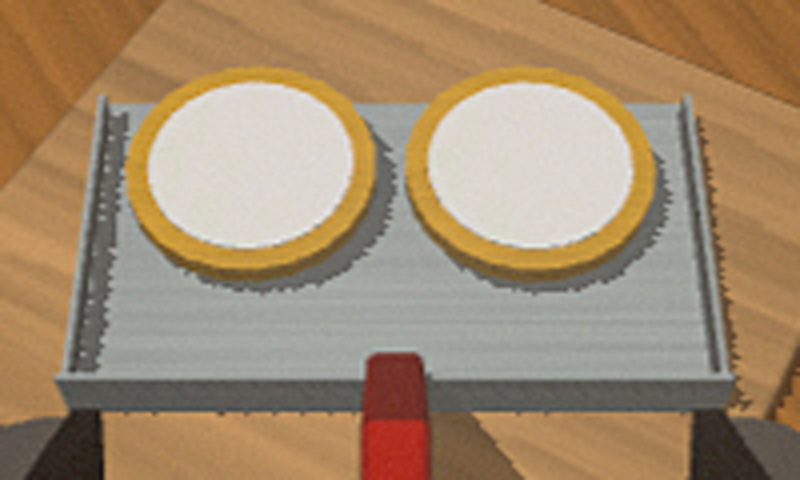

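```bash
python3 -c "
from workcell import job
print(job.finish_job())"
```

```text
the job is handed in; nothing more can be done
None
```

I took the scoop from the board by its handle and slid it along the table under the rack's lip until its edge was about 6 mm short of the back rail. Both lids were then on it. I drew it out and set it down flat where it had lain on the board, let go and backed the arm away. I handed the job in at about 23.6 s.

My last checks, from the wrist and scene pictures:
- **Scoop:** it lies flat on the board with the gripper clear of it.
- **Lids:** both lie flat, with their flat undersides fully on the floor. Their sloped rims reach about 3.5 mm past the scoop's open mouth, and I left that rather than disturb them.
- **Bystanders:** the candle tins and the green and turquoise look-alikes look unmoved.
- **Forces:** the highest reading was about 27 N at the wrist, while sliding. Forces were only read at the end of each move, so peaks in between are unknown.

One reading disagreed with my model: the front tops of the scoop's side walls came out about 4.7 pixels off, likely because they are cut back at the mouth. It had no effect on the job.

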